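# Turn the culture plates over and stack them in the incubator carrier

## Robot

A 6-joint arm with a two-finger parallel gripper is mounted at the origin on a cart in front of the work surface, level with it; the furniture and walls round the work are solid. World frame = base frame: x ahead of the robot, y to its left, z up, the work surface at z = 0. Lengths are in mm, angles in degrees, forces in N, time in s.
With the tool pointing down it reaches from about 350 to 850 mm from the base axis. Payload 8.1 kg.
Tool frame: the origin (TCP) lies at the very end of the fingers, on their centre line; the grasp point (between the pads) lies 19 mm behind it; z points along the fingers, y is the direction in which the jaws open and shut (so a half turn about z gives the same grasp; the last joint's range is limited). The gripper opens to 85 mm and grips with 20 to 120 N. Pads are 22 mm wide; open, the fingers measure 114 mm over their backs; the gripper's body (76 mm by 85 mm) begins 54 mm behind the grasp point. The pads swing forward as they close: fully open they stand 13 mm farther back than shut.
Start: joints at [-69.58, 7.471, 85.268, -0, 87.261, -4.893], TCP at [256.56, -542.385, 194.392] pointing down, gripper open.
Joint ranges: [-169.43, 169.43], [-51.17, 129.36], [1.28, 143.12], [-76.62, 256.62], [0, 156.53], [-152.29, 152.29]. Speed limits (degrees/s): [136.94, 136.94, 159.86, 180, 180, 180].

## Interface

Orientations are given as [roll, pitch, yaw] about the fixed x, y, z axes, in that order (R = Rz(yaw) Ry(pitch) Rx(roll)).
In Python, from bench import r gives the robot as it stands.
- The arm moves only by the shell command python3 -m jog 'ROWS' [OPENING] [FORCE]. ROWS is JSON, a list of rows, each a list of 6 numbers: the shift along the tool's x, y, z normalised to -1 to 1, where 1 is 0.25 m, then the turn, a rotation vector about the tool's x, y, z normalised to -1 to 1, where 1 is pi rad. In form: [[x, y, z, ax, ay, az], ...]. A call has 1 to 10 rows; each row is the pose to reach, as a shift and turn from the pose commanded when the call began, along the tool's axes at that moment, turning the shorter way round; what a row does not reach only later rows make up. A row lasts 1/10 s, in which the tool goes at most 50 mm and 8.59 degrees, less where a joint would pass 70% of its speed; a pose out of reach is approached as far as the arm can. A call with a number of a shift or a turn outside -1 to 1 is refused whole. A call with a gripper value outside its range is refused whole. OPENING is the opening, from 0 (shut) to 1 (fully open), set as the call begins (- or left out, the last holds). The fingers move at their own pace and stop on an object; FORCE is the grip in N (left out, the last holds). Time passes only in rows, so rows that repeat a pose let the fingers close. It gives the time, the measured TCP pose, the force and the opening at its end, in the units of the state.
- r.sense(): the state, without advancing time (a new reading comes with each control period).
- r.snapshot(name): name is "scene" or "top" or "wrist"; returns a dict with "pixels" (400x640x3 uint8, red, green, blue), "intrinsics" (3x3 intrinsics, pixels), "extrinsics" (4x4, takes a point from camera to world coordinates). Camera axes: x right, y down, z forward; pixel columns grow to the right and rows downward; lengths in mm; the calibration is good to about 2 mm. A picture is of the moment at which its call begins. There is no depth.
- r.hand_in(): hands the job in, once; it reports no verdict.
The state is a dict: "time": time; "joint_pos": joint angles; "qd": joint speeds; "joint_efforts": joint torques, N m; "tool_pos": TCP position; "tcp_rot": TCP orientation; "ft_force": force on the tool from outside, world axes, zero at the start; "wrist_torque": the same for the moment, N m; "finger_gap": finger opening in mm.
Only numpy, scipy, OpenCV 4.12 (cv2) and the standard library are available. Lean on these libraries where they do the work, as an engineer would, in place of code of your own. Each camera call takes 0.05 s, during which the arm holds its last target.

## Task

The two freshly poured culture plates lean lid up in the sloping aluminium rack. So that no condensation drips on the medium, turn each one upside down, holding base and lid together so that it never opens, and stack it in the steel carrier like the plate already there: resting in the cradle rods, lid towards the back plate, face to face with the plate before it. When both are in and left lying, swing the keeper rod over in front of the stack as far as it goes; leave the other things on the bench where they are.

Things in the scene. Friction and masses are not known exactly. Their poses are not given: they have to be found in the camera images.
- plate1_base_mid (a point): the first culture plate to be turned: centre of the closed plate, half-way up, given by its base. 64 mm outer diameter, 24 mm high, about 60 g. Tan medium fills the base; the base's grip band, full diameter, is the lower 10 mm. z axis: from the base's underside to the lid; x, y turn with it. Starts lid up in the rack; the plates are alike, either may go first.
- plate1_lid_mid (a point): the first plate's clear lid, a loose cap 64 mm across and 14 mm high: same centre point and z axis as the base while closed. It overlaps a collar of the base by 2 to 4 mm with 2 mm play, held on by gravity alone. Lid and base meet flush 10 mm from the base's underside (2 mm from the centre), so jaws across the diameter there grip both; on one alone, the other drops off.
- plate2_base_mid (a point): the second culture plate to be turned: centre of the closed plate, half-way up, given by its base. 64 mm outer diameter, 24 mm high, about 60 g. Tan medium fills the base; the base's grip band, full diameter, is the lower 10 mm. z axis: from the base's underside to the lid; x, y turn with it. Starts lid up in the rack; the plates are alike, either may go first.
- plate2_lid_mid (a point): the second plate's clear lid, a loose cap 64 mm across and 14 mm high: same centre point and z axis as the base while closed. It overlaps a collar of the base by 2 to 4 mm with 2 mm play, held on by gravity alone. Lid and base meet flush 10 mm from the base's underside (2 mm from the centre), so jaws across the diameter there grip both; on one alone, the other drops off.
- rack: aluminium bench rack, fixed, two sloping places one in front of the other. Origin: centre of the rear place, on the face where that plate's underside rests, 78 mm above the worktop. z axis: out of the slope, 40 degrees above level, the way the lids face; x: up the slope, 50 degrees above level; y: level. Rear plate at z = 0 to 24 mm, front one at 46 to 70 mm.
- rack_front (a point): centre of the front place, z = 46 mm in the rack's frame. Each place is a back plate 52 mm wide, 5 mm thick with its rubber bumpers, x = -43 to +7 mm. Both plates stand by their rims on two rods, 8 mm thick and 74 mm long along z, at x = -29.6, y = +-20.7 mm; a post under each rod's front end. A plate's left and right sides and its upper half stand free.
- carrier: steel carrier, fixed, plates stack in it along its sloping axis. Origin: centre of the back plate's face, 78 mm above the worktop. z axis: the stack's axis, out of the back plate, 40 degrees above level; x: up the slope; y: level. Plates rest by their rims on two cradle rods and lean face to face towards the back plate (52 mm wide, x = -43 to +7 mm). Open above.
- carrier_rods (a point): front end of the cradle rods, midway between them, 98 mm out along the carrier's z. The rods are 8 mm thick, parallel to z at x = -29.6, y = +-20.7 mm in the carrier's frame; they centre plates on its z axis. A post stands under each front end. Next places: z = 24 to 48 mm (plate's centre at 36), then 48 to 72 mm (centre at 60).
- stacked_mid (a point): centre of the plate that already stands turned over in the carrier, taking its z = 0 to 24 mm: same kind of plate, lid against the back plate, base outward; its z axis points from base to lid. It stands firm.
- keeper (a joint): swing-over keeper: steel rod (7 mm) on a friction hinge, in the plane z = 99 mm of the carrier's frame. rad: 0 = leaning out to the carrier's +y (rod 43 degrees from y towards x); grows as it swings up and over towards -y; along x at 0.82; 1.43 = end stop, across the middle of the stack. Stays where left; under 1 N at its end moves it. Starts open at 0 to 0.25.
- keeper_tip (a point): centre of the black ball (14 mm) at the keeper's end, 80 mm from the pivot.
- keeper_pivot (a point): the keeper's pivot, at x = -29.6, y = +20.7, z = 99 mm of the carrier's frame; hinge axis parallel to the carrier's z.
- sample_cup_mid (a point): bystander: a lidded sample cup, 62 mm wide and 68 mm high, half-way up.
- timer_mid (a point): bystander: a bench timer lying flat, 62 x 66 x 18 mm, half-way up.
- iodine_mid (a point): bystander: a dropper bottle, 34 mm wide and 102 mm high, half-way up.
Things that resemble listed ones, but are neither listed nor needed, are in the scene too. What is shaped like the part that bears plate2_lid_mid but black or orange is not meant.

How it is judged (in metres and radians):
On the way, in this order (a step that is already met when the one before it is completed fails the run):
1. one plate lies turned over, closed and let go of in the carrier, on the plate already there (((x of plate1_base_mid in the frame of carrier between -0.005 and 0.005 m and y of plate1_base_mid in the frame of carrier between -0.005 and 0.005 m and z of plate1_base_mid in the frame of carrier between 0.031 and 0.041 m and angle between plate1_base_mid's own z axis and vertical above 1.9 rad and angle between the z axis of plate1_base_mid and the z axis of carrier, either way round below 0.12 rad and distance between plate1_base_mid and plate1_lid_mid below 0.006 m and linear speed of plate1_base below 0.02 m/s and contact force between the fingers and plate1_base below 0.1 N) or (x of plate2_base_mid in the frame of carrier between -0.005 and 0.005 m and y of plate2_base_mid in the frame of carrier between -0.005 and 0.005 m and z of plate2_base_mid in the frame of carrier between 0.031 and 0.041 m and angle between plate2_base_mid's own z axis and vertical above 1.9 rad and angle between the z axis of plate2_base_mid and the z axis of carrier, either way round below 0.12 rad and distance between plate2_base_mid and plate2_lid_mid below 0.006 m and linear speed of plate2_base below 0.02 m/s and contact force between the fingers and plate2_base below 0.1 N))), for 0.2 s.
2. the other plate lies turned over, closed and let go of on top of it (((x of plate1_base_mid in the frame of carrier between -0.005 and 0.005 m and y of plate1_base_mid in the frame of carrier between -0.005 and 0.005 m and z of plate1_base_mid in the frame of carrier between 0.031 and 0.041 m and angle between each of plate1_base_mid, plate2_base_mid's own z axis and vertical above 1.9 rad and angle between the z axis of each of plate1_base_mid, plate2_base_mid and the z axis of carrier, either way round below 0.12 rad and distance between plate1_base_mid and plate1_lid_mid below 0.006 m and linear speed of each of plate1_base, plate2_base below 0.02 m/s and x of plate2_base_mid in the frame of carrier between -0.005 and 0.005 m and y of plate2_base_mid in the frame of carrier between -0.005 and 0.005 m and z of plate2_base_mid in the frame of carrier between 0.055 and 0.065 m and distance between plate2_base_mid and plate2_lid_mid below 0.006 m and contact force between the fingers and plate1_base below 0.1 N and contact force between the fingers and plate2_base below 0.1 N) or (x of plate2_base_mid in the frame of carrier between -0.005 and 0.005 m and y of plate2_base_mid in the frame of carrier between -0.005 and 0.005 m and z of plate2_base_mid in the frame of carrier between 0.031 and 0.041 m and angle between each of plate2_base_mid, plate1_base_mid's own z axis and vertical above 1.9 rad and angle between the z axis of each of plate2_base_mid, plate1_base_mid and the z axis of carrier, either way round below 0.12 rad and distance between plate2_base_mid and plate2_lid_mid below 0.006 m and linear speed of each of plate2_base, plate1_base below 0.02 m/s and x of plate1_base_mid in the frame of carrier between -0.005 and 0.005 m and y of plate1_base_mid in the frame of carrier between -0.005 and 0.005 m and z of plate1_base_mid in the frame of carrier between 0.055 and 0.065 m and distance between plate1_base_mid and plate1_lid_mid below 0.006 m and contact force between the fingers and plate2_base below 0.1 N and contact force between the fingers and plate1_base below 0.1 N))), for 0.2 s.
At the end, for the whole second after the job is handed in: Both plates lie closed, upside down, at rest and let go of in the carrier, centres 36 and 60 mm along its axis and on it, within 5 mm, axes within 0.12 rad; base and lid centres within 6 mm; keeper beyond 1.25 rad (((x of plate1_base_mid in the frame of carrier between -0.005 and 0.005 m and y of plate1_base_mid in the frame of carrier between -0.005 and 0.005 m and z of plate1_base_mid in the frame of carrier between 0.031 and 0.041 m and angle between each of plate1_base_mid, plate2_base_mid's own z axis and vertical above 1.9 rad and angle between the z axis of each of plate1_base_mid, plate2_base_mid and the z axis of carrier, either way round below 0.12 rad and distance between plate1_base_mid and plate1_lid_mid below 0.006 m and linear speed of each of plate1_base, plate2_base below 0.02 m/s and x of plate2_base_mid in the frame of carrier between -0.005 and 0.005 m and y of plate2_base_mid in the frame of carrier between -0.005 and 0.005 m and z of plate2_base_mid in the frame of carrier between 0.055 and 0.065 m and distance between plate2_base_mid and plate2_lid_mid below 0.006 m and contact force between the fingers and plate1_base below 0.1 N and contact force between the fingers and plate2_base below 0.1 N) or (x of plate2_base_mid in the frame of carrier between -0.005 and 0.005 m and y of plate2_base_mid in the frame of carrier between -0.005 and 0.005 m and z of plate2_base_mid in the frame of carrier between 0.031 and 0.041 m and angle between each of plate2_base_mid, plate1_base_mid's own z axis and vertical above 1.9 rad and angle between the z axis of each of plate2_base_mid, plate1_base_mid and the z axis of carrier, either way round below 0.12 rad and distance between plate2_base_mid and plate2_lid_mid below 0.006 m and linear speed of each of plate2_base, plate1_base below 0.02 m/s and x of plate1_base_mid in the frame of carrier between -0.005 and 0.005 m and y of plate1_base_mid in the frame of carrier between -0.005 and 0.005 m and z of plate1_base_mid in the frame of carrier between 0.055 and 0.065 m and distance between plate1_base_mid and plate1_lid_mid below 0.006 m and contact force between the fingers and plate2_base below 0.1 N and contact force between the fingers and plate1_base below 0.1 N)) and value of joint keeper above 1.25 rad); the robot touches nothing.
It fails at once if a plate comes open: its lid leaves its base (distance between plate1_base_mid and plate1_lid_mid above 0.009 m or distance between plate2_base_mid and plate2_lid_mid above 0.009 m).
It fails at once if a bystander is shifted or knocked over (distance of any of sample_cup_mid, timer_mid, iodine_mid from where it was at the start of the episode above 0.02 m).
It also fails if it takes over 66 s, if anything falls off the work surface, if the arm or the gripper's body presses on something with over 40 N, if the wrist force passes 120 N, or if a joint passes its speed limit or range.

## Working session

There is one attempt and no reset: what is moved stays moved. The work goes in short steps, Python scripts to look and compute and a shell command to move; the robot and the scene stay as the last step left them, time stands still between calls to the robot, and variables do not carry over. Pictures are saved under pics/ and viewed, and the job is handed in when it is done.

```bash
ls; mkdir -p pics
python3 - <<'E'
from bench import r
import cv2,json
print(r.sense())
for n in ["scene","top","wrist"]:
    s=r.snapshot(n); cv2.imwrite(f"pics/{n}0.png",s["pixels"][:,:,::-1]); print(n,s["intrinsics"],s["extrinsics"])
E
```

```text
pics
{'time': 0.0, 'joint_pos': array([-6.95812788e+01,  7.51547321e+00,  8.53314881e+01, -6.61116927e-04,
        8.72588497e+01, -4.89200037e+00]), 'qd': array([-0.07966085,  0.00583235, -0.11751117, -0.02271442,  0.02292323,
       -0.03668059]), 'joint_efforts': array([-4.50934904e-04, -5.69404256e+01, -5.00557888e+01, -1.96899814e-04,
        1.49940723e-02,  1.01981719e-06]), 'tool_pos': array([ 256.32584555, -541.80793339,  193.31949348]), 'tcp_rot': array([-1.79894518e+02, -8.36542658e-03,  2.53107461e+01]), 'ft_force': array([-0.49087179, -0.07543695, -0.07910127]), 'wrist_torque': array([0.03436606, 0.04011396, 0.00746271]), 'finger_gap': 85.42831105138805}
scene [[437.92672637   0.         318.57136508]
 [  0.         437.92672637 197.51008755]
 [  0.           0.           1.        ]] [[-9.62112676e-01 -1.47236773e-01  2.29478824e-01  2.77052754e+02]
 [-2.71450430e-01  4.38332447e-01 -8.56842652e-01  1.27710269e+03]
 [ 2.55707327e-02 -8.86671303e-01 -4.61692689e-01  6.18146946e+02]
 [ 0.00000000e+00  0.00000000e+00  0.00000000e+00  1.00000000e+00]]
top [[512.50018896   0.         319.3788984 ]
 [  0.         512.50018896 198.13408238]
 [  0.           0.           1.        ]] [[-2.58291383e-02 -9.94864433e-01  9.78652980e-02  4.38013932e+02]
 [-9.99463390e-01  2.76725779e-02  1.75259817e-02  3.21270779e+02]
 [-2.01441609e-02 -9.73601015e-02 -9.95045337e-01  1.27863599e+03]
 [ 0.00000000e+00  0.00000000e+00  0.00000000e+00  1.00000000e+00]]
wrist [[339.60964481   0.         317.44183407]
 [  0.         339.60964481 199.9391738 ]
 [  0.           0.           1.        ]] [[ 4.26328080e-01 -8.54028549e-01 -2.98126829e-01  3.33422083e+02]
 [-9.04564071e-01 -4.03550190e-01 -1.37517582e-01 -5.05461062e+02]
 [-2.86519718e-03  3.28302425e-01 -9.44568319e-01  3.71801428e+02]
 [ 0.00000000e+00  0.00000000e+00  0.00000000e+00  1.00000000e+00]]
```

View pics/scene0.png

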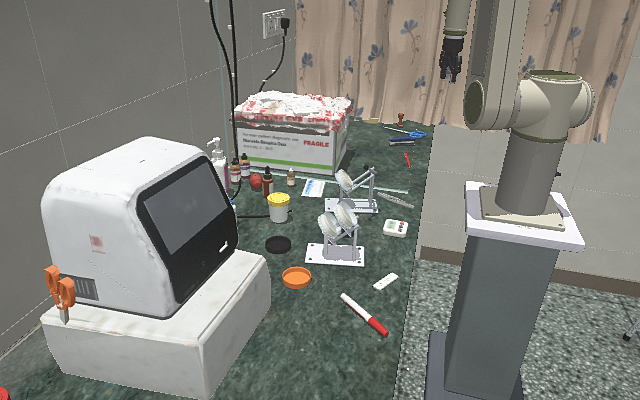

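View pics/top0.png

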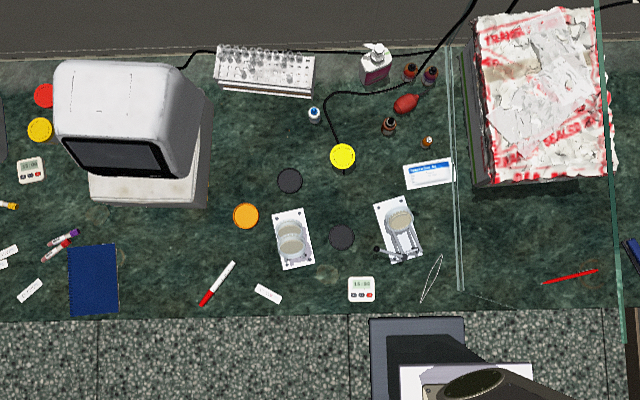

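View pics/wrist0.png

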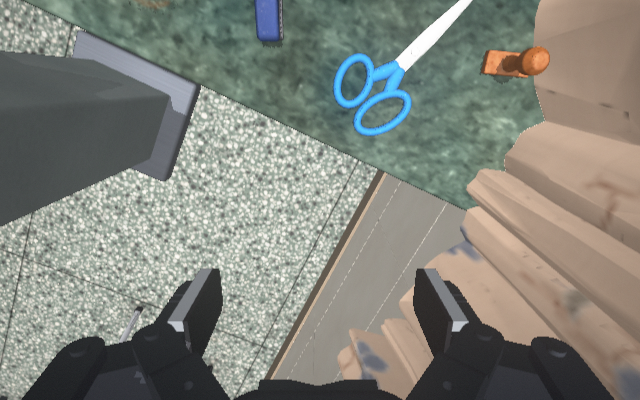

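```bash
cat > h.py <<'E'
from bench import r
import cv2,numpy as np
def crop(name,out,c0,r0,c1,r1,k,file=True):
    s=r.snapshot(name); p=s["pixels"][r0:r1,c0:c1,::-1]
    cv2.imwrite("pics/"+out,cv2.resize(p,None,fx=k,fy=k,interpolation=cv2.INTER_CUBIC)); return s
E
python3 - <<'E'
import cv2
a=cv2.imread("pics/top0.png"); b=cv2.imread("pics/scene0.png")
cv2.imwrite("pics/topc.png",cv2.resize(a[180:290,230:470],None,fx=3.3,fy=3.3,interpolation=cv2.INTER_CUBIC))
cv2.imwrite("pics/scc.png",cv2.resize(b[150:280,270:430],None,fx=4.5,fy=4.5,interpolation=cv2.INTER_CUBIC))
E
```

```text
(no output)
```

View pics/topc.png

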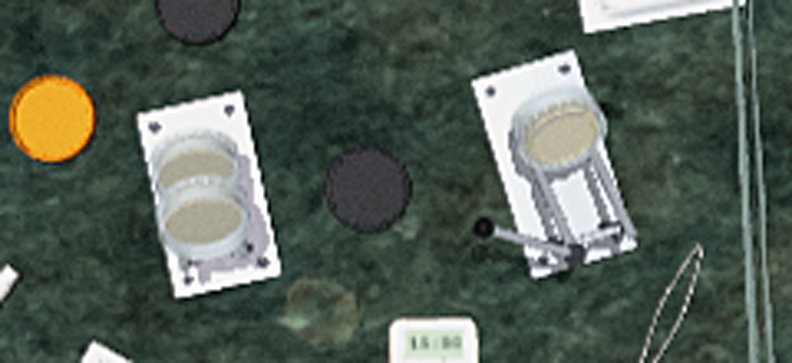

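View pics/scc.png

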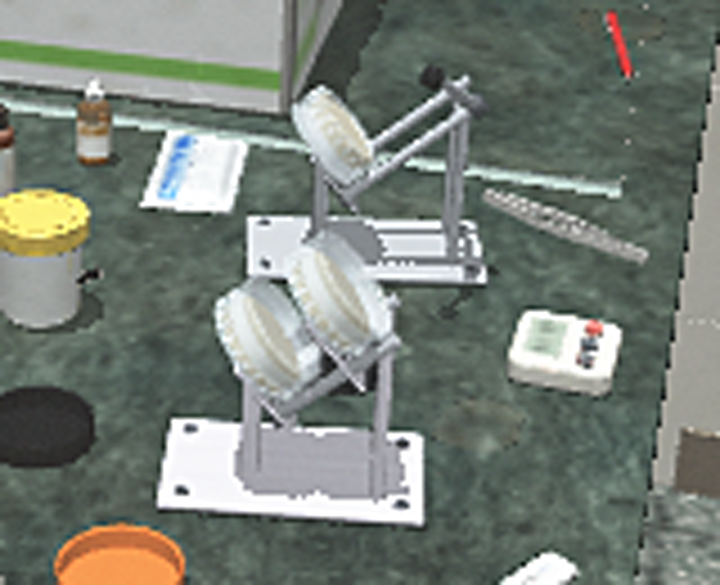

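Run:
```python
import cv2
a=cv2.imread("pics/top0.png"); b=cv2.imread("pics/scene0.png")
cv2.imwrite("pics/topd.png",cv2.resize(a[0:400,430:640],None,fx=1.5,fy=1.5,interpolation=cv2.INTER_CUBIC))
cv2.imwrite("pics/topd2.png",cv2.resize(a[230:350,430:640],None,fx=3.7,fy=3.7,interpolation=cv2.INTER_CUBIC))
cv2.imwrite("pics/scd.png",cv2.resize(b[0:200,200:440],None,fx=3.3,fy=3,interpolation=cv2.INTER_CUBIC))
```

```text
(no output)
```

View pics/topd.png

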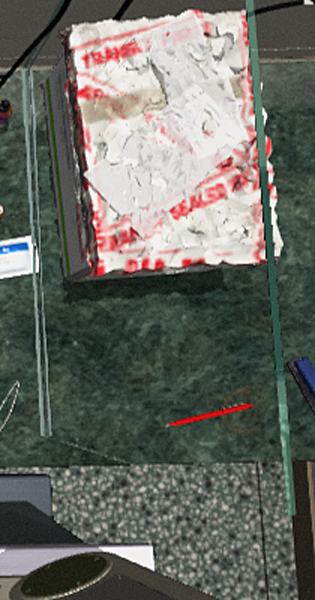

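View pics/topd2.png

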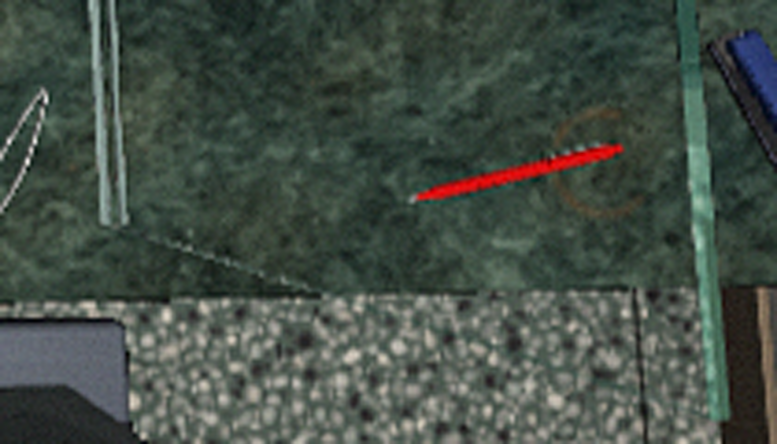

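View pics/scd.png

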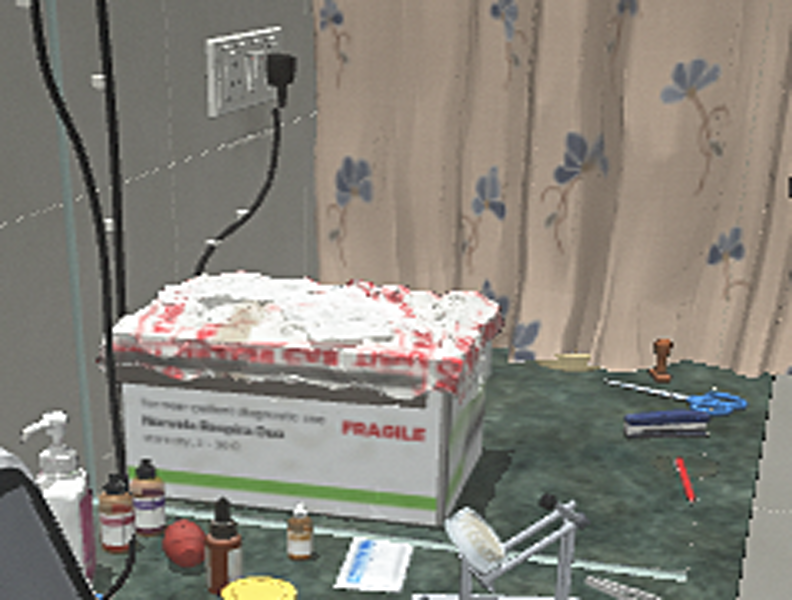

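```bash
cat >> h.py <<'E'
import pickle
def ray(cam,u,v):
    K=np.array(cam["intrinsics"]);T=np.array(cam["extrinsics"])
    d=T[:3,:3]@np.linalg.solve(K,[u,v,1.]); return T[:3,3],d
def atz(cam,u,v,z):
    o,d=ray(cam,u,v); return o+d*(z-o[2])/d[2]
def proj(cam,P):
    K=np.array(cam["intrinsics"]);T=np.linalg.inv(np.array(cam["extrinsics"]))
    c=(T[:3,:3]@np.atleast_2d(P).T+T[:3,3:]) ; p=K@c; return (p[:2]/p[2]).T
E
python3 - <<'E'
from h import *
c={n:{k:v for k,v in r.snapshot(n).items() if k!='pixels'} for n in("top","scene")}
pickle.dump(c,open("cams.pkl","wb"))
t=c["top"]
for p in [(460,290),(455,230),(452,150),(447,45),(457,50)]: print(p,atz(t,*p,0))
for z in (400,500,550,600,650,700,750,800): print(z,atz(t,625,343,z),atz(t,597,0,z))
print(atz(c["scene"],408,192,0))
# objects
for n,p,z in [("cup",(342,155),68),("timer",(361,289),18),("iod",(389,122),90)]: print(n,atz(t,*p,z))
E
```

```text
(460, 290) [328.04920065   5.07469538   0.        ]
(455, 230) [475.07621424   9.70408863   0.        ]
(452, 150) [676.19113893   6.86448697   0.        ]
(447, 45) [949.87496372   5.71649827   0.        ]
(457, 50) [935.74143134 -19.13827959   0.        ]
400 [ 269.22077818 -163.37821439  400.        ] [ 863.11533263 -163.79959513  400.        ]
500 [ 288.43159526 -108.21896785  500.        ] [ 814.7333628  -108.59239008  500.        ]
550 [298.0370038  -80.63934458 550.        ] [790.54237789 -80.98878755 550.        ]
600 [307.64241235 -53.05972131 600.        ] [766.35139297 -53.38518502 600.        ]
650 [317.24782089 -25.48009803 650.        ] [742.16040806 -25.7815825  650.        ]
700 [326.85322943   2.09952524 700.        ] [717.96942314   1.82202003 700.        ]
750 [336.45863797  29.67914851 750.        ] [693.77843823  29.42562256 750.        ]
800 [346.06404651  57.25877178 800.        ] [669.58745331  57.02922508 800.        ]
[325.44125483   3.10591515   0.        ]
cup [659.19331599 285.82696979  68.        ]
timer [337.77769556 248.24430029  18.        ]
iod [730.72237876 173.36436442  90.        ]
```

```bash
cat >> h.py <<'E'
def rec():
    s=r.sense(); L=[]
    try: L=pickle.load(open("rec.pkl","rb"))
    except Exception: pass
    L.append((s["joint_pos"],s["tool_pos"],s["tcp_rot"])); pickle.dump(L,open("rec.pkl","wb"))
    print("t",round(s["time"],2),"q",np.round(s["joint_pos"],1),"p",np.round(s["tool_pos"],1),"r",np.round(s["tcp_rot"],1),"F",np.round(s["ft_force"],1),"gap",round(s["finger_gap"],1))
if __name__=="__main__": rec()
E
python3 h.py
python3 -m jog '[[0,0,-0.2,0,0,0],[0,0,-0.4,0,0,0],[0,0,-0.4,0,0,0]]'; python3 h.py
python3 -m jog '[[0,-0.2,0,0,0,0],[0,-0.4,0,0,0,0],[0,-0.4,0,0,0,0]]'; python3 h.py
```

```text
t 0.25 q [-69.6   7.5  85.3   0.   87.3  -4.9] p [ 256.5 -542.1  193.9] r [-179.9   -0.    25.3] F [ 0.2 -0.   0.2] gap 85.3
time: 0.55
tool_pos: [257.7, -545.4, 303.7]
tcp_rot: [179.2, 0.1, 25.3]
ft_force: [-0.2, -1.3, 1.0]
finger_gap: 85.5
t 0.55 q [-69.6   6.1  75.5   0.   97.7  -4.9] p [ 257.7 -545.4  303.7] r [1.792e+02 1.000e-01 2.530e+01] F [-0.2 -1.3  1. ] gap 85.5
time: 0.85
tool_pos: [211.9, -446.9, 292.8]
tcp_rot: [-179.8, -0.0, 25.3]
ft_force: [0.5, -0.8, 0.7]
finger_gap: 85.4
t 0.85 q [-70.6  -9.9  92.2  -0.   97.9  -5.9] p [ 211.9 -446.9  292.8] r [-179.8   -0.    25.3] F [ 0.5 -0.8  0.7] gap 85.4
```

```bash
python3 -m jog '[[0,0,0,0.0477,0,0],[0,0,0,0.095,0,0],[0,0,0,0.14,0,0],[0,0,0,0.14,0,0]]'; python3 h.py
python3 -m jog '[[0,0,0,0,0.0477,0],[0,0,0,0,0.09,0],[0,0,0,0,0.09,0]]'; python3 h.py
```

```text
time: 1.25
tool_pos: [213.8, -452.0, 284.5]
tcp_rot: [-153.6, -0.1, 25.3]
ft_force: [0.7, 0.2, -2.3]
finger_gap: 85.2
t 1.25 q [-69.1  19.1  66.9  -2.2 120.4  -5. ] p [ 213.8 -452.   284.5] r [-1.536e+02 -1.000e-01  2.530e+01] F [ 0.7  0.2 -2.3] gap 85.2
time: 1.55
tool_pos: [211.5, -453.3, 294.1]
tcp_rot: [-154.0, -14.8, 17.9]
ft_force: [-0.4, 0.3, -0.6]
finger_gap: 85.5
t 1.55 q [-79.   18.2  68.1  11.8 121.2  -6.7] p [ 211.5 -453.3  294.1] r [-154.   -14.8   17.9] F [-0.4  0.3 -0.6] gap 85.5
```

```bash
cat > kin.py <<'E'
import numpy as np,pickle
from scipy.spatial.transform import Rotation as R
from scipy.optimize import least_squares
# params: h,a1,lat,L2,a3,L4,tool
def fk(q,p,full=False):
    h,a1,lat,L2,a3,L4,tool=p; q=np.radians(q)
    ry=lambda a:R.from_rotvec([0,a,0]); rz=lambda a:R.from_rotvec([0,0,a])
    R1=rz(q[0]); P0=np.array([0,0,h])+R1.apply([a1,lat,0]); R2=R1*ry(q[1]); P1=P0+R2.apply([0,0,L2])
    R3=R2*ry(q[2]); P1b=P1+R3.apply([a3,0,0]); W=P1b+R3.apply([0,0,L4]); R6=R3*rz(q[3])*ry(q[4])*rz(q[5])
    T=W+R6.apply([0,0,tool])
    return (P0,P1,P1b,W,T,R6) if full else (T,R6)
LO=np.array([-169.43,-51.17,1.28,-76.62,0,-152.29]);HI=np.array([169.43,129.36,143.12,256.62,156.53,152.29])
def load(): return pickle.load(open("kin.pkl","rb"))
def ik(T,Rt,p,seed):
    f=lambda q:np.r_[(fk(q,p)[0]-T)/5,(fk(q,p)[1].inv()*Rt).as_rotvec()*50]
    s=least_squares(f,np.clip(seed,LO+.1,HI-.1),bounds=(LO,HI),x_scale=10.)
    return s.x,np.abs(s.fun).max()
E
python3 - <<'E'
from kin import *
D=pickle.load(open("rec.pkl","rb"))
def f(x):
    o=[]
    for q,p,e in D:
        T,Rr=fk(q,x); o+=list(T-p)+list((Rr.inv()*R.from_euler('xyz',e,degrees=True)).as_rotvec()*200)
    return np.array(o)
s=least_squares(f,[350,50,50,425,0,425,250]);print(np.round(s.x,1));print(np.round(f(s.x).reshape(-1,6),1))
pickle.dump(s.x,open("kin.pkl","wb"))
E
```

```text
[318.1  -0.   51.2 369.1  61.6 553.4 401.7]
[[  0.   -0.   -0.   -0.    0.  314.2]
 [  0.   -0.   -0.    0.    0.  314.2]
 [ -0.    0.   -0.    0.    0.  314.2]
 [  0.   -0.    0.   -0.    0.  314.2]
 [  0.    0.    0.    0.    0.  314.2]]
```

Run:
```python
import cv2
a=cv2.imread("pics/top0.png"); b=cv2.imread("pics/scene0.png")
def g(im,o,c0,r0,c1,r1,k): cv2.imwrite("pics/"+o,cv2.resize(im[r0:r1,c0:c1],None,fx=k,fy=k,interpolation=cv2.INTER_CUBIC))
g(a,"t_rack.png",260,200,325,275,8)
g(a,"t_car.png",365,190,430,265,8)
g(b,"s_rack.png",300,195,370,270,8)
g(b,"s_car.png",320,160,385,220,9)
```

```text
(no output)
```

View pics/t_rack.png

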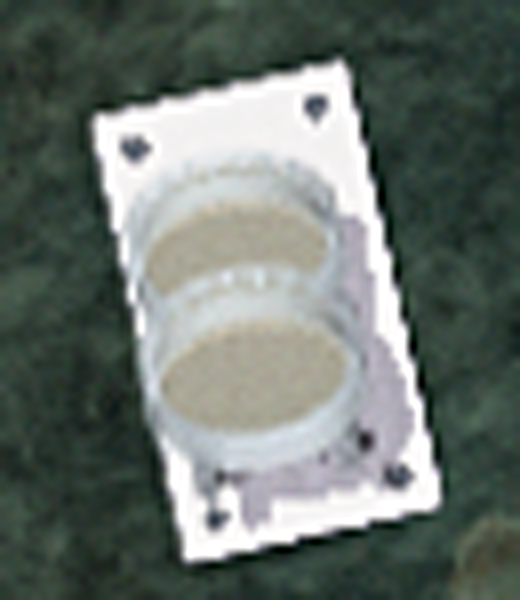

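View pics/t_car.png

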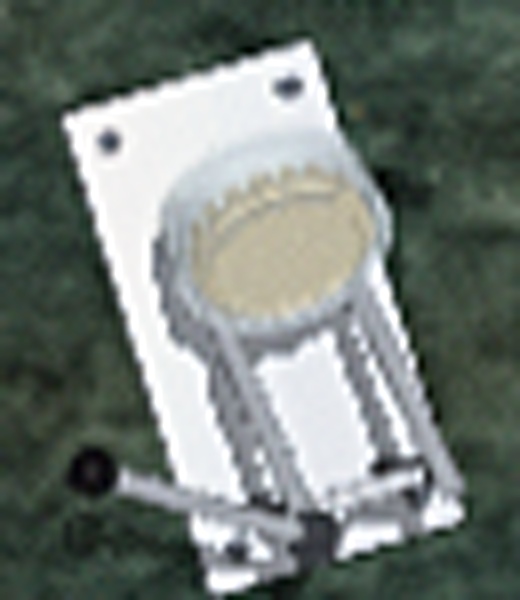

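View pics/s_rack.png

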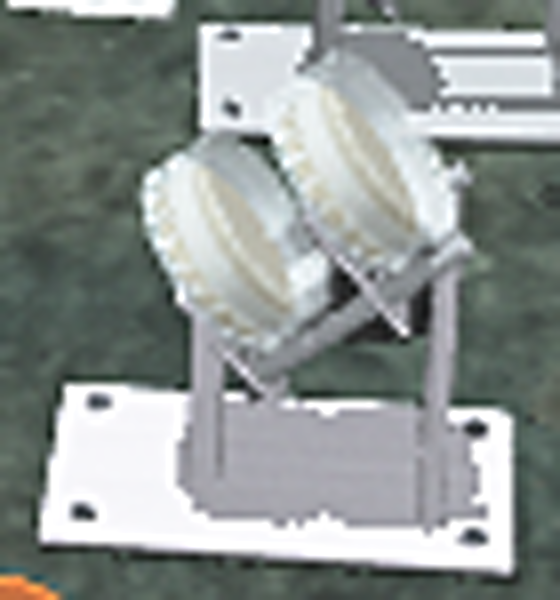

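View pics/s_car.png

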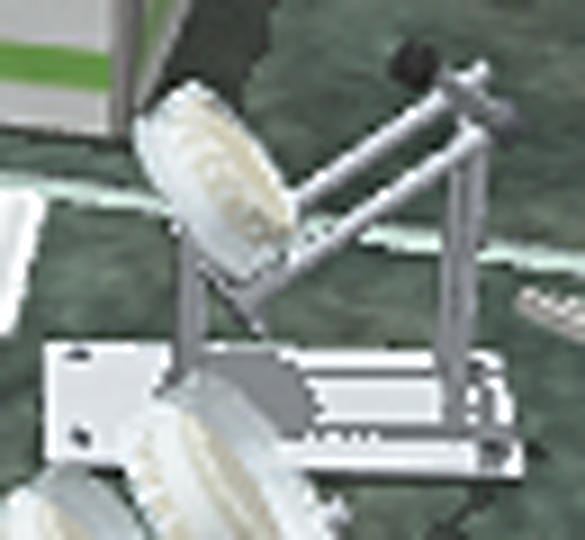

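```bash
cat > frames.py <<'E'
from h import *
from scipy.optimize import least_squares
def frame(x,y,yaw,z=78):
    # yaw: direction of horizontal component of frame z
    c,s=np.cos(np.radians(yaw)),np.sin(np.radians(yaw)); a=np.radians(40)
    Z=np.array([np.cos(a)*c,np.cos(a)*s,np.sin(a)]); X=np.array([-np.sin(a)*c,-np.sin(a)*s,np.cos(a)]); Y=np.cross(Z,X)
    T=np.eye(4);T[:3,0]=X;T[:3,1]=Y;T[:3,2]=Z;T[:3,3]=[x,y,z];return T
def tf(T,P): P=np.atleast_2d(P); return P@T[:3,:3].T+T[:3,3]
th=np.linspace(0,2*np.pi,60)
def circ(z,rad=32): return np.c_[rad*np.cos(th),rad*np.sin(th),np.full(60,z)]
def rods(L): return [np.array([[-29.6,s*20.7,z0],[-29.6,s*20.7,L]]) for s in(1,-1) for z0 in(0,)]
def kp(k):
    a=np.radians(43)+k; return np.array([[-29.6,20.7,99],[-29.6+80*np.sin(a),20.7+80*np.cos(a),99]])
def overlay(img,cam,T,polys,o,c0,r0,c1,r1,k):
    im=cv2.resize(img[r0:r1,c0:c1],None,fx=k,fy=k,interpolation=cv2.INTER_CUBIC)
    for P,col in polys:
        p=proj(cam,tf(T,P)); p=((p-[c0,r0]+.5)*k).astype(int)
        cv2.polylines(im,[p.reshape(-1,1,2)],False,col,1)
    cv2.imwrite("pics/"+o,im)
E
python3 - <<'E'
from frames import *
c=pickle.load(open("cams.pkl","rb"));t,s=c["top"],c["scene"]
for n,pts in [("rack",[(138,115),(240,92),(281,272),(178,297)]),("car",[(473,83),(573,51),(636,247),(537,278)])]:
    P=np.array([atz(t,230+u/3.3,180+v/3.3,5) for u,v in pts]);print(n,np.round(P[:,:2]),"mid",P.mean(0).round(), "yaws",[np.degrees(np.arctan2(*(P[b]-P[a])[[1,0]])).round(1) for a,b in((0,3),(1,2),(0,1),(3,2))])
obs=[(t,(376.5,248.7),1),(t,(404.1,257.5),0),(s,(366.1,166.7),1),(s,(375,172.2),0)]
def f(p):
    T=frame(*p[:3]);K=tf(T,kp(p[3]))
    return np.concatenate([proj(cm,K[i])[0]-uv for cm,uv,i in obs])
q=least_squares(f,[470,120,190,.1],x_scale=[10,10,5,.1]);print(q.x.round(2),q.fun.round(1))
E
```

```text
rack [[525. 463.]
 [540. 386.]
 [404. 358.]
 [388. 436.]] mid [464. 411.   5.] yaws [np.float64(-168.6), np.float64(-168.5), np.float64(-78.8), np.float64(-77.9)]
car [[542. 210.]
 [564. 134.]
 [416.  93.]
 [395. 168.]] mid [479. 151.   5.] yaws [np.float64(-163.9), np.float64(-164.6), np.float64(-73.8), np.float64(-74.2)]
[5.1148e+02 1.5929e+02 1.9479e+02 1.0000e-02] [-0.   0.2  0.1 -0.6 -0.3 -0.1  0.7  0.5]
```

```bash
cat > ov.py <<'E'
from frames import *
import sys
c=pickle.load(open("cams.pkl","rb"));t,s=c["top"],c["scene"]
a=cv2.imread("pics/top0.png"); b=cv2.imread("pics/scene0.png")
x=[float(v) for v in sys.argv[1:]]
T=frame(*x[:3]); Cc=frame(*x[3:6])
R_=[(circ(z),col) for z,col in((0,(255,0,0)),(24,(0,0,255)),(46,(255,0,0)),(70,(0,0,255)))]+[(p,(0,255,0)) for p in rods(74)]
C_=[(circ(0),(255,0,0)),(circ(24),(0,0,255)),(kp(x[6]),(255,0,255))]+[(p,(0,255,0)) for p in rods(98)]
I=[]
overlay(a,t,T,R_,"o1.png",255,195,325,275,5.7);overlay(a,t,Cc,C_,"o2.png",360,190,430,270,5.7)
overlay(b,s,T,R_,"o3.png",300,195,380,275,5);overlay(b,s,Cc,C_,"o4.png",315,150,395,230,5)
for i in range(1,5):
    m=cv2.imread(f"pics/o{i}.png"); I.append(cv2.resize(m,(400,300*400//300 if 0 else 400)))
cv2.imwrite("pics/ovA.png",np.hstack(I[:2]));cv2.imwrite("pics/ovB.png",np.hstack(I[2:]))
E
python3 ov.py 490 415 191.5 511.5 159.3 195.5 0.01
```

```text
(no output)
```

View pics/ovA.png

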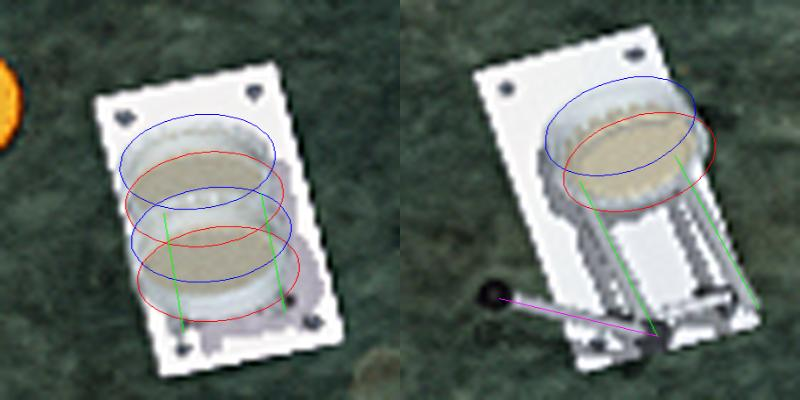

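View pics/ovB.png

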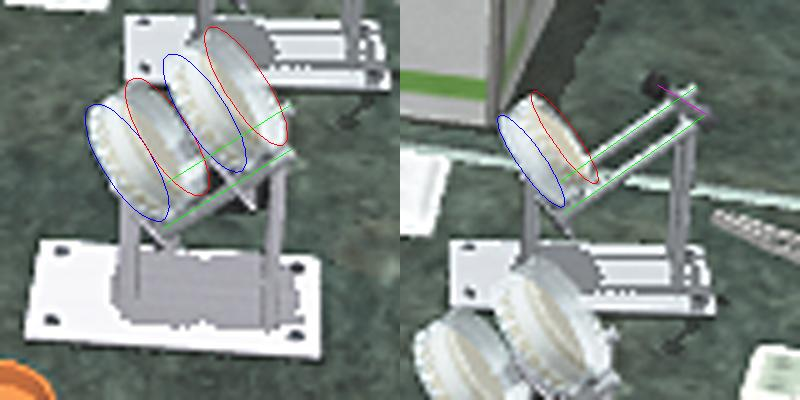

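```bash
python3 ov.py 489 415.5 191.5 512 162.5 195.8 0.03
```

```text
(no output)
```

View pics/ovA.png

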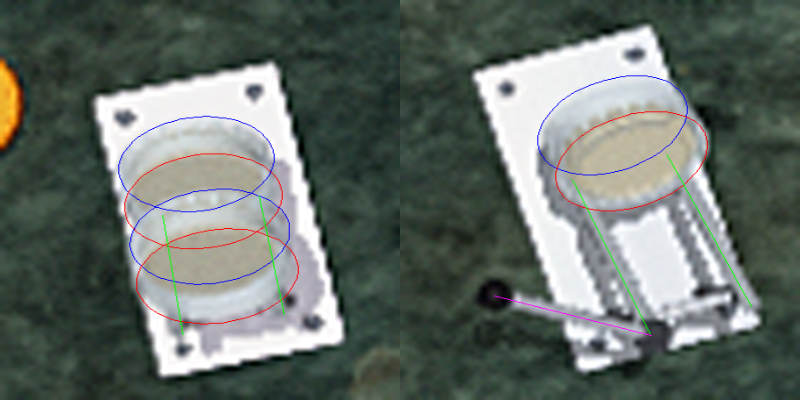

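View pics/ovB.png

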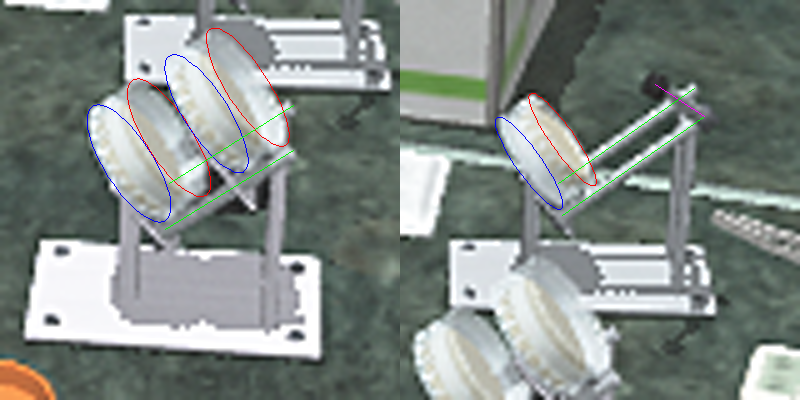

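```bash
cat > plan.py <<'E'
from frames import *
import kin; from kin import R,fk,ik,LO,HI
p=kin.load(); 
_fk=kin.fk
def fkt(q,p,full=False):
    o=_fk(q,p,full); return o[:-1]+(o[-1]*R.from_euler('z',90,degrees=True),)
kin.fk=fkt
RACK=frame(489,415.5,191.5); CAR=frame(512,162.5,195.8)
def pose(F,cz,opt,back=0,off=(0,0),d=26):
    """grasp centre at (off[0],off[1],cz) of frame F; opt A/B; back = retreat along +X"""
    X,Y,Z=F[:3,0],F[:3,1],F[:3,2]; s=1 if opt=='A' else -1
    Rm=np.c_[s*Z,s*Y,-X]; C=tf(F,[off[0],off[1],cz])[0]
    return C+(back-d)*X, R.from_matrix(Rm)
def solve(T,Rt):
    best=[]
    for q1 in(0,30):
      for q4 in(-60,0,90,180,240):
        for q5 in(40,100):
          for q6 in(-120,0,120):
            q,e=ik(T,Rt,p,np.array([q1,20,90,q4,q5,q6]))
            if e<1e-2 and not any(np.abs(q-b).max()<2 for b in best): best.append(q)
    return best
if __name__=="__main__":
    for n,F,cz in(("rackF",RACK,58),("rackR",RACK,12),("car36",CAR,36),("car60",CAR,60)):
        for o in "AB":
            for bk in(0,100):
                T,Rt=pose(F,cz,o,bk)
                for q in solve(T,Rt): print(n,o,bk,T.round(),q.round(1))
E
time python3 plan.py
```

```text
rackF A 0 [429. 403.  95.] [ 30.1  50.   49.6  13.5 118.3 -69.1]
rackF A 100 [492. 416. 172.] [ 28.8  60.6  25.   14.9 132.1 -66.5]
rackF B 0 [429. 403.  95.] [ 30.1  50.   49.6  13.5 118.3 110.9]
rackF B 100 [492. 416. 172.] [ 28.8  60.6  25.   14.9 132.1 113.5]
rackR A 0 [464. 410.  66.] [ 29.4  57.8  40.5  13.1 119.6 -69.6]
rackR A 100 [527. 423. 142.] [ 28.1  74.4   5.9  15.8 137.4 -65.4]
rackR B 0 [464. 410.  66.] [ 29.4  57.8  40.5  13.1 119.6 110.4]
rackR B 100 [527. 423. 142.] [ 28.1  74.4   5.9  15.8 137.4 114.6]
car36 A 0 [469. 150.  81.] [ 13.2  39.6  66.7  -1.8 113.7 -92.7]
car36 A 100 [531. 168. 158.] [ 13.4  46.4  48.4  -1.9 125.2 -92.9]
car36 B 0 [469. 150.  81.] [ 13.2  39.6  66.7  -1.8 113.7  87.3]
car36 B 100 [531. 168. 158.] [ 13.4  46.4  48.4  -1.9 125.2  87.1]
car60 A 0 [452. 145.  97.] [ 13.1  35.9  70.2  -1.9 113.8 -92.8]
car60 A 100 [514. 163. 173.] [ 13.3  42.5  52.5  -1.9 125.  -93. ]
car60 B 0 [452. 145.  97.] [ 13.1  35.9  70.2  -1.9 113.8  87.2]
car60 B 100 [514. 163. 173.] [ 13.3  42.5  52.5  -1.9 125.   87. ]
real	1m4.920s
user	1m5.109s
sys	0m0.117s
```

```bash
cat > go.py <<'E'
from plan import *
from scipy.spatial.transform import Slerp
def cur():
    s=r.sense(); return np.array(s["tool_pos"]),R.from_euler('xyz',s["tcp_rot"],degrees=True),np.array(s["joint_pos"])
def wp(x,y,z,yaw,opt='A',tilt=0):
    F=frame(x,y,yaw,z); s=1 if opt=='A' else -1
    return np.array([x,y,z],float),R.from_matrix(np.c_[s*F[:3,2],s*F[:3,1],-F[:3,0]])*R.from_euler('y',tilt,degrees=True)
def polar(az,rad,z,opt='A',tilt=0):
    a=np.radians(az); return wp(rad*np.cos(a),rad*np.sin(a),z,az+180,opt,tilt)
def show(T0,R0,T1,R1,q,n=None,check=True,name="",flip=0):
    d=R0.inv().apply(T1-T0)/250; rv=(R0.inv()*R1).as_rotvec()
    if flip and np.sign(rv[2])!=np.sign(flip): rv=rv*(1-2*np.pi/np.linalg.norm(rv))
    k=max(np.linalg.norm(T1-T0)/50,np.degrees(np.linalg.norm(rv))/8.59)
    print(name,"->",T1.round(1),"row:",np.r_[d,rv/np.pi].round(4),"steps>=",round(k,1))
    if check:
        N=12;mn=1e9;mg=1e9;qs=[q]
        for i in range(1,N+1):
            T=T0+(T1-T0)*i/N; Rr=R0*R.from_rotvec(rv*i/N); q2,e=ik(T,Rr,p,q)
            P=fkt(q2,p,True); 
            pts=np.vstack([np.linspace(P[2],P[3],8),np.linspace(P[3],P[4],8)])
            # distance to glass sheet y=3,x>328,z<700
            for a in pts:
                dx=max(0,328-a[0]);dz=max(0,a[2]-700);mg=min(mg,np.hypot(np.hypot(dx,dz),a[1]-3))
            if e>.05: print("   IKFAIL",i,e,T.round())
            qs.append(q2);q=q2
        qs=np.array(qs); print("   q end",q.round(1),"glass clr",round(mg),"max dq/seg",np.abs(np.diff(qs,axis=0)).max(0).round(),"lim margin",np.minimum(qs-LO,HI-qs).min(0).round(), "minz",)
    return T1,R1,q
E
python3 - <<'E'
from go import *
T,Rr,q=cur()
for i,w in enumerate([polar(-60,270,720),polar(-15,270,720),polar(35,270,720),pose(RACK,58,'A',90)]):
    T,Rr,q=show(T,Rr,*w,q,name=f"W{i+1}")
E
```

```text
W1 -> [ 135.  -233.8  720. ] row: [ 0.4135 -1.5607 -1.0769  0.1505 -0.0156 -0.5033] steps>= 11.0
   IKFAIL 8 0.9858436476975553 [ 160. -307.  578.]
   IKFAIL 9 4.370508606448973 [ 154. -289.  614.]
   IKFAIL 10 7.897806046507115 [ 148. -270.  649.]
   IKFAIL 11 11.123688071665914 [ 141. -252.  685.]
   IKFAIL 12 13.45914857269224 [ 135. -234.  720.]
   q end [ -63.4   -1.5   48.1  -18.2  156.5 -110.7] glass clr 249 max dq/seg [ 3.  4.  3.  8.  5. 13.] lim margin [90. 50. 47. 58.  0. 42.] minz
W2 -> [260.8 -69.9 720. ] row: [ 0.2423  0.7637  0.2033  0.1607  0.     -0.1915] steps>= 5.2
   IKFAIL 1 13.357854760576965 [ 145. -220.  720.]
   IKFAIL 2 13.30402949266448 [ 156. -207.  720.]
   IKFAIL 3 13.29081155693535 [ 166. -193.  720.]
   IKFAIL 4 13.309728158703868 [ 177. -179.  720.]
   IKFAIL 5 13.350277175662594 [ 187. -166.  720.]
   IKFAIL 6 13.402082428349486 [ 198. -152.  720.]
   IKFAIL 7 13.45489763875187 [ 208. -138.  720.]
   IKFAIL 8 13.49945543640986 [ 219. -125.  720.]
   IKFAIL 9 13.527905031213312 [ 229. -111.  720.]
   IKFAIL 10 13.533887989633714 [240. -97. 720.]
   IK
[... 728 characters left out ...]
3.565376639035472 [231.  99. 720.]
   IKFAIL 10 13.56957134264569 [228. 117. 720.]
   IKFAIL 11 13.535695519008334 [224. 136. 720.]
   IKFAIL 12 13.458519888161922 [221. 155. 720.]
   q end [  31.6   -1.5   48.1  -18.2  156.5 -110.7] glass clr 55 max dq/seg [4. 1. 1. 1. 0. 1.] lim margin [138.  46.  47.  57.   0.  40.] minz
W4 -> [485.8 414.8 164.3] row: [-2.5498  0.2448  0.762  -0.0839  0.      0.1   ] steps>= 13.4
   IKFAIL 1 9.960214088788408 [243. 177. 674.]
   IKFAIL 2 5.98482395853037 [265. 198. 627.]
   IKFAIL 3 2.0763261927256877 [287. 220. 581.]
   q end [ 28.9  59.   28.3  14.6 130.4 -66.9] glass clr 187 max dq/seg [2. 8. 7. 9. 4. 9.] lim margin [138.  50.  27.  58.   0.  42.] minz
```

Run:
```python
from go import *
T,Rr,q=cur()
for i,w in enumerate([polar(-60,450,500,'A',-60),polar(-55,500,800,'A',-80),polar(-15,500,800,'A',-80),polar(30,500,800,'A',-80),polar(38,480,450,'A',-30),pose(RACK,58,'A',80)]):
    T,Rr,q=show(T,Rr,*w,q,name=f"W{i+1}")
```

```text
W1 -> [ 225.  -389.7  500. ] row: [ 0.3353 -0.5378 -0.5868 -0.1264 -0.2668 -0.5326] steps>= 12.8
   q end [-69.4 -31.4  89.    3.3 102.6 -98.1] glass clr 249 max dq/seg [2. 5. 2. 3. 2. 9.] lim margin [90. 20. 54. 74. 35. 54.] minz
W2 -> [ 286.8 -409.6  800. ] row: [-0.5912  0.1743 -1.0618 -0.014  -0.111  -0.0242] steps>= 6.1
   q end [-67.2 -17.2  49.1   8.3 108.5 -96.8] glass clr 264 max dq/seg [0. 2. 4. 0. 1. 0.] lim margin [100.  20.  48.  80.  48.  54.] minz
W3 -> [ 483.  -129.4  800. ] row: [ 0.3584  1.2856 -0.3008 -0.1428  0.     -0.1702] steps>= 6.8
   q end [-27.2 -17.2  49.1   8.3 108.5 -96.8] glass clr 166 max dq/seg [4. 1. 1. 1. 0. 0.] lim margin [102.  30.  48.  85.  47.  55.] minz
W4 -> [433. 250. 800.] row: [ 0.4487  1.4142 -0.3765 -0.1607 -0.     -0.1915] steps>= 7.7
   q end [ 17.8 -17.2  49.1   8.3 108.5 -96.8] glass clr 100 max dq/seg [4. 1. 1. 1. 1. 1.] lim margin [142.  30.  48.  85.  46.  54.] minz
W5 -> [378.2 295.5 450. ] row: [ 0.9755  0.2672  1.009  -0.0119  0.2773 -0.0443] steps>= 7.1
   q end [ 32.7   2.1  65.   -1.1 122.9 -95.9] glass clr 228 max dq/seg [2. 3. 1. 2. 2. 0.] lim margin [137.  34.  48.  76.  34.  56.] minz
W6 -> [479.5 413.6 156.6] row: [-0.8043  0.1228  1.0497 -0.0629  0.1637  0.1349] steps>= 6.6
   q end [ 29.   57.6  31.3  14.4 128.8 -67.3] glass clr 209 max dq/seg [0. 6. 6. 2. 2. 3.] lim margin [137.  53.  30.  76.  28.  56.] minz
```

```bash
python3 -m jog '[[0.17,-0.27,-0.29,-0.06,-0.13,-0.27],[0.17,-0.27,-0.29,-0.06,-0.13,-0.27],[0.17,-0.27,-0.29,-0.06,-0.13,-0.27],[0.33,-0.54,-0.58,-0.126,-0.267,-0.533],[0.33,-0.54,-0.58,-0.126,-0.267,-0.533],[0.33,-0.54,-0.58,-0.126,-0.267,-0.533],[0.33,-0.54,-0.58,-0.126,-0.267,-0.533],[0.33,-0.54,-0.58,-0.126,-0.267,-0.533],[0.33,-0.54,-0.58,-0.126,-0.267,-0.533],[0.33,-0.54,-0.58,-0.126,-0.267,-0.533]]'; python3 h.py
python3 - <<'E'
from go import *
T,Rr,q=cur()
for i,w in enumerate([polar(-55,500,800,'A',-80)]):
    T,Rr,q=show(T,Rr,*w,q,name=f"W{i+1}")
E
```

```text
time: 2.55
tool_pos: [226.6, -386.9, 500.7]
tcp_rot: [179.7, 9.7, 99.6]
ft_force: [-0.2, 0.4, 1.0]
finger_gap: 85.5
t 2.55 q [-64.  -19.8  78.9  -2.6 111.5 -74.8] p [ 226.6 -386.9  500.7] r [179.7   9.7  99.6] F [-0.2  0.4  1. ] gap 85.5
W1 -> [ 286.8 -409.6  800. ] row: [-0.3295  0.229  -1.1568 -0.0582 -0.1651 -0.13  ] steps>= 6.1
   q end [-67.2 -17.2  49.1   8.3 108.5 -96.8] glass clr 251 max dq/seg [1. 1. 3. 2. 0. 2.] lim margin [102.  30.  48.  74.  45.  56.] minz
```

```bash
python3 -m jog '[[-0.28,0.19,-0.98,-0.058,-0.165,-0.13],[-0.28,0.19,-0.98,-0.058,-0.165,-0.13],[-0.28,0.19,-0.98,-0.058,-0.165,-0.13],[-0.28,0.19,-0.98,-0.058,-0.165,-0.13],[-0.28,0.19,-0.98,-0.058,-0.165,-0.13],[-0.28,0.19,-0.98,-0.058,-0.165,-0.13]]'; python3 h.py
python3 - <<'E'
from go import *
T,Rr,q=cur()
for i,w in enumerate([polar(-30,500,800,'A',-80),polar(0,500,800,'A',-80),polar(30,500,800,'A',-80)]):
    T,Rr,q=show(T,Rr,*w,q,name=f"W{i+1}")
E
```

```text
time: 3.15
tool_pos: [275.6, -406.1, 761.1]
tcp_rot: [-179.9, 40.5, 124.8]
ft_force: [-0.3, 0.0, 0.8]
finger_gap: 85.5
t 3.15 q [-69.2 -24.1  60.1   9.1 104.2 -98.4] p [ 275.6 -406.1  761.1] r [-179.9   40.5  124.8] F [-0.3  0.   0.8] gap 85.5
W1 -> [ 433. -250.  800.] row: [ 0.0162  0.8728 -0.2202 -0.0912  0.0025 -0.1071] steps>= 4.5
   q end [-42.2 -17.2  49.1   8.3 108.5 -96.8] glass clr 272 max dq/seg [2. 1. 1. 0. 1. 0.] lim margin [100.  27.  48.  85.  48.  54.] minz
W2 -> [500.   0. 800.] row: [ 0.2053  1.     -0.1722 -0.1071  0.     -0.1277] steps>= 5.2
   q end [-12.2 -17.2  49.1   8.3 108.5 -96.8] glass clr 100 max dq/seg [3. 1. 0. 0. 0. 0.] lim margin [127.  32.  48.  85.  47.  55.] minz
W3 -> [433. 250. 800.] row: [ 0.2053  1.     -0.1722 -0.1071 -0.     -0.1277] steps>= 5.2
   q end [ 17.8 -17.2  49.1   8.3 108.5 -96.8] glass clr 102 max dq/seg [3. 1. 0. 0. 0. 0.] lim margin [152.  32.  48.  85.  47.  55.] minz
```

```bash
python3 -m jog '[[0.016,0.87,-0.22,-0.091,0.002,-0.107],[0.016,0.87,-0.22,-0.091,0.002,-0.107],[0.016,0.87,-0.22,-0.091,0.002,-0.107],[0.016,0.87,-0.22,-0.091,0.002,-0.107],[0.016,0.87,-0.22,-0.091,0.002,-0.107]]'; python3 -m jog '[[0.205,0.998,-0.172,-0.107,0,-0.128],[0.205,0.998,-0.172,-0.107,0,-0.128],[0.205,0.998,-0.172,-0.107,0,-0.128],[0.205,0.998,-0.172,-0.107,0,-0.128],[0.205,0.998,-0.172,-0.107,0,-0.128],[0.205,0.998,-0.172,-0.107,0,-0.128]]';  python3 -m jog '[[0.205,0.998,-0.172,-0.107,0,-0.128],[0.205,0.998,-0.172,-0.107,0,-0.128],[0.205,0.998,-0.172,-0.107,0,-0.128],[0.205,0.998,-0.172,-0.107,0,-0.128],[0.205,0.998,-0.172,-0.107,0,-0.128],[0.205,0.998,-0.172,-0.107,0,-0.128]]'; python3 h.py
python3 - <<'E'
from go import *
T,Rr,q=cur()
for i,w in enumerate([polar(38,480,450,'A',-30),pose(RACK,58,'A',80)]):
    T,Rr,q=show(T,Rr,*w,q,name=f"W{i+1}")
E
```

```text
time: 3.65
tool_pos: [433.6, -253.2, 794.7]
tcp_rot: [179.3, 39.6, 149.3]
ft_force: [0.5, -1.1, -0.7]
finger_gap: 85.4
time: 4.25
tool_pos: [500.0, -2.2, 798.1]
tcp_rot: [179.0, 40.0, 179.4]
ft_force: [-0.4, -0.1, -0.3]
finger_gap: 85.7
time: 4.85
tool_pos: [432.2, 246.1, 802.0]
tcp_rot: [179.1, 40.4, -150.6]
ft_force: [0.7, 0.0, 1.0]
finger_gap: 85.2
t 4.85 q [ 15.8 -17.7  49.5  10.2 108.5 -97.2] p [432.2 246.1 802. ] r [ 179.1   40.4 -150.6] F [0.7 0.  1. ] gap 85.2
W1 -> [378.2 295.5 450. ] row: [ 0.9821  0.2615  1.0176 -0.008   0.2799 -0.0451] steps>= 7.2
   q end [ 32.7   2.1  65.   -1.1 122.9 -95.9] glass clr 228 max dq/seg [2. 3. 1. 2. 2. 0.] lim margin [137.  33.  48.  76.  34.  55.] minz
W2 -> [479.5 413.6 156.6] row: [-0.8043  0.1228  1.0497 -0.0629  0.1637  0.1349] steps>= 6.6
   q end [ 29.   57.6  31.3  14.4 128.8 -67.3] glass clr 209 max dq/seg [0. 6. 6. 2. 2. 3.] lim margin [137.  53.  30.  76.  28.  56.] minz
```

```bash
python3 -m jog '[[0.96,0.26,0.995,-0.008,0.28,-0.045],[0.96,0.26,0.995,-0.008,0.28,-0.045],[0.96,0.26,0.995,-0.008,0.28,-0.045],[0.96,0.26,0.995,-0.008,0.28,-0.045],[0.96,0.26,0.995,-0.008,0.28,-0.045],[0.96,0.26,0.995,-0.008,0.28,-0.045],[0.96,0.26,0.995,-0.008,0.28,-0.045],[0.96,0.26,0.995,-0.008,0.28,-0.045]]'; python3 h.py
python3 - <<'E'
from go import *
T,Rr,q=cur()
for i,w in enumerate([pose(RACK,58,'A',90)]):
    T,Rr,q=show(T,Rr,*w,q,name=f"W{i+1}")
E
```

```text
time: 5.65
tool_pos: [376.1, 292.1, 441.7]
tcp_rot: [179.8, -11.8, -142.0]
ft_force: [-0.2, 0.6, -2.0]
finger_gap: 85.4
t 5.65 q [ 32.4   3.   65.2  -1.1 123.5 -96.1] p [376.1 292.1 441.7] r [ 179.8  -11.8 -142. ] F [-0.2  0.6 -2. ] gap 85.4
W1 -> [485.8 414.8 164.3] row: [-0.8612  0.1122  0.9543 -0.0638  0.1536  0.1343] steps>= 6.5
   q end [ 28.9  59.   28.3  14.6 130.4 -66.9] glass clr 209 max dq/seg [0. 6. 6. 2. 2. 3.] lim margin [137.  54.  27.  76.  26.  56.] minz
```

```bash
python3 -m jog '[[-0.86,0.112,0.95,-0.064,0.154,0.134],[-0.86,0.112,0.95,-0.064,0.154,0.134],[-0.86,0.112,0.95,-0.064,0.154,0.134],[-0.86,0.112,0.95,-0.064,0.154,0.134],[-0.86,0.112,0.95,-0.064,0.154,0.134],[-0.86,0.112,0.95,-0.064,0.154,0.134],[-0.86,0.112,0.95,-0.064,0.154,0.134],[-0.86,0.112,0.95,-0.064,0.154,0.134],[-0.86,0.112,0.95,-0.064,0.154,0.134]]'; python3 h.py
python3 - <<'E'
from go import *
s=crop("wrist","w1.png",0,0,640,400,1.25)
pickle.dump({k:s[k] for k in("intrinsics","extrinsics")},open("w1.pkl","wb"))
T=np.array(s["extrinsics"]);t,Rr,q=cur();print((Rr.inv().apply(T[:3,3]-t)).round(1),(Rr.inv()*R.from_matrix(T[:3,:3])).as_euler('xyz',degrees=True).round(1))
E
```

```text
time: 6.55
tool_pos: [497.9, 420.1, 188.7]
tcp_rot: [179.1, -38.2, -168.0]
ft_force: [-0.7, -0.4, 0.7]
finger_gap: 86.0
t 6.55 q [ 28.7  59.4  24.4  15.1 132.  -66.5] p [497.9 420.1 188.7] r [ 179.1  -38.2 -168. ] F [-0.7 -0.4  0.7] gap 86.0
[  83.     0.4 -177.8] [-19.1   0.1  90. ]
```

View pics/w1.png

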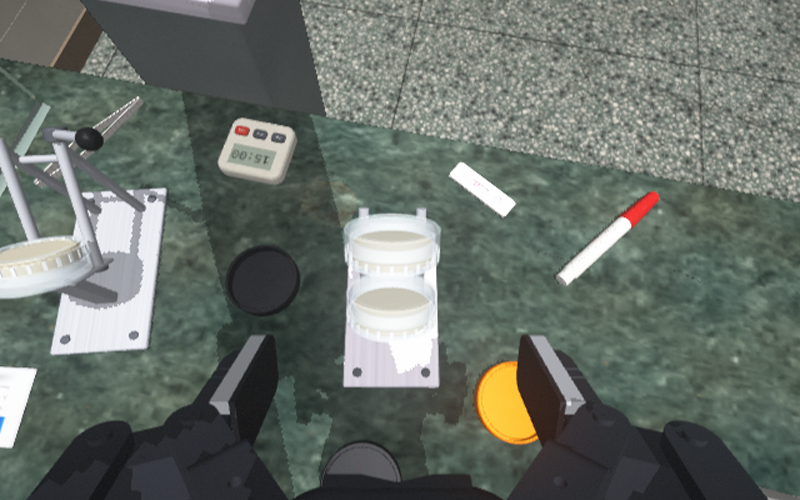

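```bash
cat > ovw.py <<'E'
from frames import *
import sys
def ovw(cam,img,T,which,o,box,k,kv=0.03):
    P=[(circ(z),col) for z,col in((0,(255,0,0)),(24,(0,0,255)),(46,(255,0,0)),(70,(0,0,255)))]+[(p_,(0,255,0)) for p_ in rods(74)] if which=="rack" else [(circ(0),(255,0,0)),(circ(24),(0,0,255)),(kp(kv),(255,0,255))]+[(p_,(0,255,0)) for p_ in rods(98)]
    overlay(img,cam,T,P,o,*box,k)
E
python3 - <<'E'
from ovw import *
cam=pickle.load(open("w1.pkl","rb"));img=cv2.resize(cv2.imread("pics/w1.png"),(640,400))
ovw(cam,img,frame(489,415.5,191.5),"rack","w1r.png",(265,155,365,315),5 if 0 else 3.7)
ovw(cam,img,frame(512,162.5,195.8),"car","w1c.png",(0,70,140,290),2.7)
E
```

```text
(no output)
```

View pics/w1r.png

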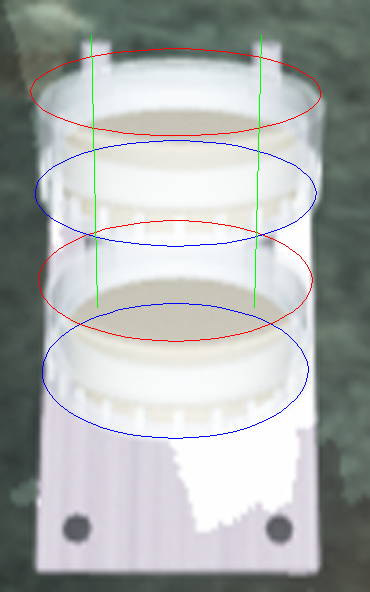

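View pics/w1c.png

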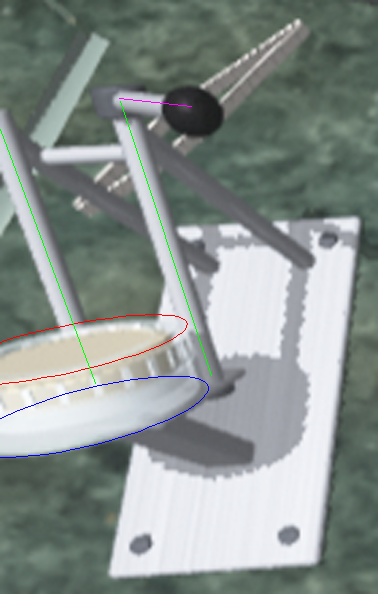

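```bash
sed -i 's/RACK=frame(489,415.5,191.5)/RACK=frame(490,416.3,191.5)/' plan.py
python3 - <<'E'
from go import *
T,Rr,q=cur()
for w in [pose(RACK,57.5,'A',60),pose(RACK,57.5,'A',0)]:
    T,Rr,q=show(T,Rr,*w,q)
E
```

```text
-> [468.3 411.9 141. ] row: [-0.0243 -0.0114  0.2299  0.0036  0.0104  0.0024] steps>= 1.2
   q end [ 29.3  55.6  36.1  14.1 126.1 -67.8] glass clr 209 max dq/seg [0. 0. 1. 0. 1. 0.] lim margin [140.  70.  23.  91.  25.  84.] minz
 -> [430.5 404.2  95. ] row: [-0.   -0.    0.24  0.    0.    0.  ] steps>= 1.2
   q end [ 30.1  50.3  49.1  13.5 118.4 -69. ] glass clr 210 max dq/seg [0. 1. 1. 0. 1. 0.] lim margin [139.  74.  35.  90.  30.  83.] minz
```

```bash
python3 -m jog '[[0,0,0,0,0,0],[0,0,0,0,0,0]]'
python3 - <<'E'
from go import *
T,Rr,q=cur()
for w in [pose(RACK,57.5,'A',55),pose(RACK,57.5,'A',0)]:
    T,Rr,q=show(T,Rr,*w,q,check=False)
E
```

```text
time: 6.8
tool_pos: [496.9, 419.7, 188.2]
tcp_rot: [179.1, -38.3, -168.0]
ft_force: [0.4, 0.2, 0.6]
finger_gap: 85.3
 -> [465.1 411.2 137.2] row: [-0.0233 -0.0106  0.2416  0.0035  0.0093  0.0021] steps>= 1.2
 -> [430.5 404.2  95. ] row: [-0.   -0.    0.22  0.    0.    0.  ] steps>= 1.1
```

```bash
python3 -m jog '[[-0.023,-0.011,0.12,0.0035,0.009,0.002],[-0.023,-0.011,0.242,0.0035,0.009,0.002],[-0.023,-0.011,0.242,0.0035,0.009,0.002],[-0.023,-0.011,0.242,0.0035,0.009,0.002]]'
python3 - <<'E'
from go import *
T,Rr,q=cur()
for w in [pose(RACK,57.5,'A',0)]:
    T,Rr,q=show(T,Rr,*w,q,check=False)
s=crop("wrist","w2.png",220,140,420,400,2.2)
E
```

```text
time: 7.2
tool_pos: [463.2, 410.4, 134.2]
tcp_rot: [-179.9, -40.3, -168.6]
ft_force: [0.3, 0.8, 1.7]
finger_gap: 85.3
 -> [430.5 404.2  95. ] row: [ 0.0003  0.0021  0.2058 -0.0006 -0.0019 -0.0003] steps>= 1.0
```

View pics/w2.png

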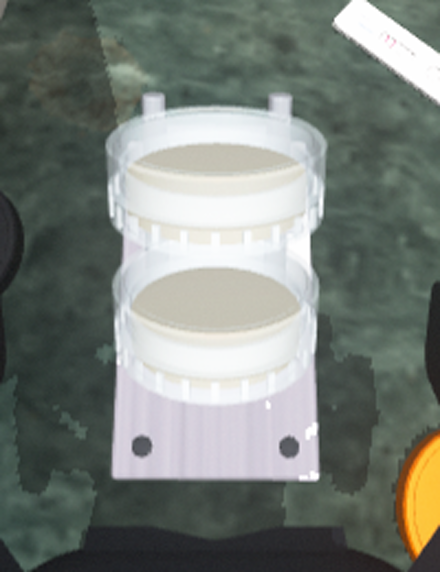

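```bash
python3 -m jog '[[0,0.002,0.1,0,-0.002,0],[0,0.002,0.205,0,-0.002,0],[0,0.002,0.205,0,-0.002,0],[0,0.002,0.205,0,-0.002,0]]'
python3 - <<'E'
from go import *
T,Rr,q=cur()
for w in [pose(RACK,57.5,'A',0)]:
    T,Rr,q=show(T,Rr,*w,q,check=False)
a=crop("wrist","w3.png",120,140,520,400,2)
a=crop("scene","s3.png",290,150,390,250,6)
E
```

```text
time: 7.65
tool_pos: [433.0, 405.3, 96.4]
tcp_rot: [-180.0, -39.8, -168.5]
ft_force: [-0.5, 1.0, 0.1]
finger_gap: 85.4
 -> [430.5 404.2  95. ] row: [ 0.0049 -0.0022  0.0109 -0.0002  0.0014 -0.    ] steps>= 0.1
```

View pics/w3.png

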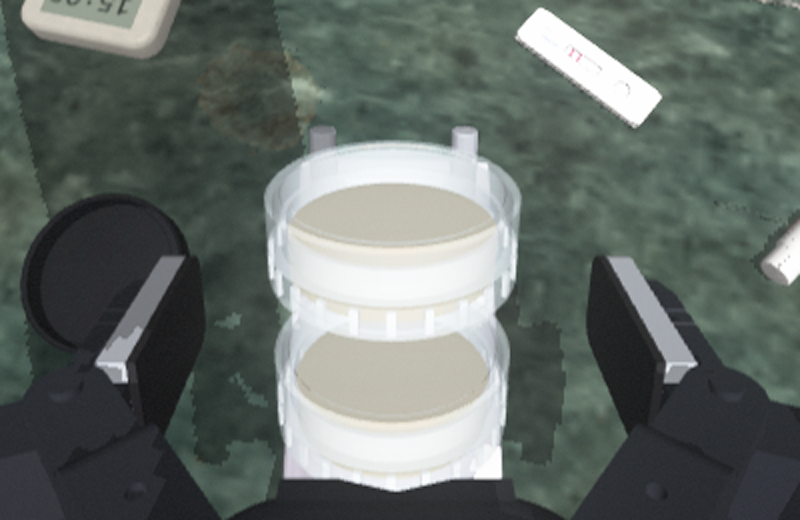

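View pics/s3.png

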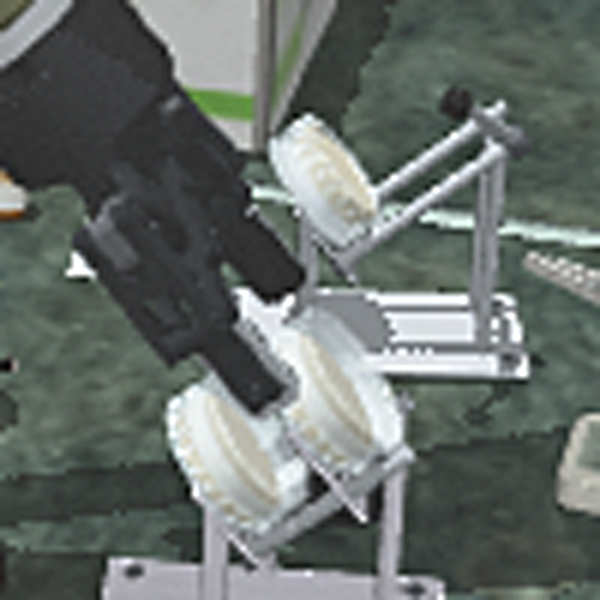

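Run:
```python
from go import *
c=pickle.load(open("cams.pkl","rb"))["scene"]
for P in [(-13,50,57.5),(-26,50,57.5),(-26,50,46),(-13,50,46),(-13,50,68),(0,32,57.5),(32,0,70),(32,0,46)]: print(P,((proj(c,tf(RACK,P))[0]-[290,150])*6).round())
```

```text
(-13, 50, 57.5) [344. 480.]
(-26, 50, 57.5) [365. 504.]
(-26, 50, 46) [340. 519.]
(-13, 50, 46) [319. 495.]
(-13, 50, 68) [367. 465.]
(0, 32, 57.5) [324. 430.]
(32, 0, 70) [302. 313.]
(32, 0, 46) [252. 345.]
```

Run:
```python
from go import *
s=r.snapshot("wrist"); T,Rr,q=cur(); print(T)
for z in(0,-13,-26,-40,-60):
  for dx in(-11,0,11):
    P=T+Rr.apply([dx,42.5,z]); print(z,dx,proj(s,P)[0].round(), ((proj(s,P)[0]-[120,140])*2).round())
sc=r.snapshot("scene")
print(((proj(sc,T)[0]-[290,150])*6).round())
```

```text
[433.54722408 405.39681916  96.24280051]
0 -11 [388. 252.] [536. 224.]
0 0 [390. 235.] [539. 190.]
0 11 [391. 218.] [542. 155.]
-13 -11 [393. 263.] [546. 246.]
-13 0 [394. 245.] [549. 211.]
-13 11 [396. 227.] [552. 174.]
-26 -11 [398. 276.] [556. 272.]
-26 0 [400. 257.] [560. 234.]
-26 11 [402. 237.] [563. 195.]
-40 -11 [405. 292.] [570. 303.]
-40 0 [407. 272.] [574. 263.]
-40 11 [409. 251.] [578. 221.]
-60 -11 [416. 319.] [593. 359.]
-60 0 [419. 297.] [598. 314.]
-60 11 [422. 274.] [603. 268.]
[358. 433.]
```

```bash
python3 -m jog '[[0,0,-0.15,0,0,0],[0,0,-0.24,0,0,0],[0,0,-0.24,0,0,0],[0,0,-0.24,0,0,0],[0,0,-0.24,0,0,0],[0,0,-0.24,0,0,0],[0,0,-0.24,0,0,0],[0,0,-0.24,0,0,0]]' 0 30
python3 - <<'E'
from go import *
a=crop("wrist","w4.png",120,140,520,400,2)
T,Rr,q=cur();s=r.sense();print(T,s["finger_gap"])
b=crop("scene","s4.png",270,130,390,250,5)
for z in(0,-13,-26,-40,-60): print(z,((proj(a,T+Rr.apply([0,0,z]))[0]-[120,140])*2).round(),((proj(b,T+Rr.apply([0,0,z]))[0]-[270,130])*5).round())
E
```

```text
time: 8.65
tool_pos: [468.4, 412.2, 139.6]
tcp_rot: [-179.8, -40.0, -168.6]
ft_force: [0.4, 0.2, -0.2]
finger_gap: -0.0
[468.56428479 412.18024649 139.70975418] -0.12954405887773837
0 [393. 191.] [326. 374.]
-13 [393. 212.] [309. 354.]
-26 [393. 235.] [291. 334.]
-40 [393. 264.] [273. 312.]
-60 [392. 316.] [245. 280.]
```

View pics/w4.png

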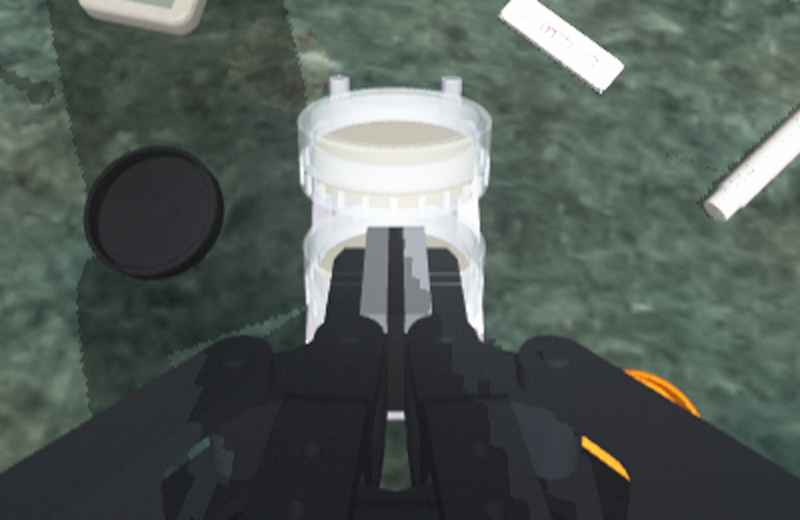

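View pics/s4.png

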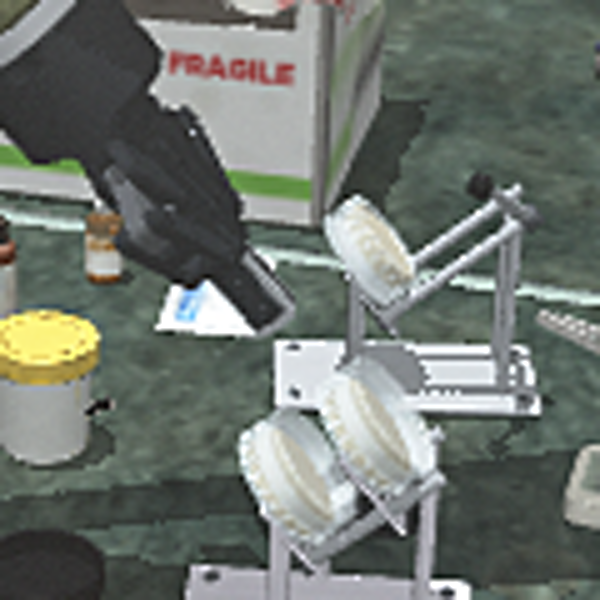

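```bash
sed -i 's/d=26)/d=62)/' plan.py; python3 -m jog '[[0,0,0,0,0,0],[0,0,0,0,0,0],[0,0,0,0,0,0],[0,0,0,0,0,0],[0,0,0,0,0,0],[0,0,0,0,0,0],[0,0,0,0,0,0]]' 1
python3 - <<'E'
from go import *
T,Rr,q=cur()
for w in [pose(RACK,57.5,'A',50),pose(RACK,57.5,'A',0),pose(RACK,11.5,'A',0),pose(CAR,36,'B',0)]:
    T,Rr,q=show(T,Rr,*w,q)
E
```

```text
time: 9.45
tool_pos: [468.9, 412.2, 139.9]
tcp_rot: [-179.9, -40.0, -168.6]
ft_force: [-0.0, -0.3, 0.4]
finger_gap: 85.6
 -> [439.3 406.  105.8] row: [ 0.0052 -0.0004  0.1823 -0.0005  0.0002 -0.0003] steps>= 0.9
   q end [ 29.9  51.3  46.4  13.6 120.1 -68.8] glass clr 210 max dq/seg [0. 0. 1. 0. 1. 0.] lim margin [140.  74.  35.  90.  30.  84.] minz
 -> [407.8 399.6  67.5] row: [-0.  -0.   0.2  0.   0.   0. ] steps>= 1.0
   q end [ 30.6  48.1  55.4  13.4 114.3 -69.5] glass clr 213 max dq/seg [0. 0. 1. 0. 1. 0.] lim margin [139.  78.  45.  90.  36.  83.] minz
 -> [442.3 406.6  37.9] row: [-0.184 -0.    -0.     0.     0.     0.   ] steps>= 0.9
   q end [ 29.9  55.6  47.   12.9 115.3 -70.1] glass clr 212 max dq/seg [0. 1. 1. 0. 0. 0.] lim margin [139.  74.  46.  90.  41.  82.] minz
 -> [447.1 144.1  53.6] row: [ 0.1864 -1.0326  0.0742 -0.     -0.0237  0.9814] steps>= 20.6
   q end [ 13.1  38.   72.   -1.8 109.9  87.3] glass clr 127 max dq/seg [ 2.  3.  4.  1.  1. 13.] lim margin [140.  74.  46.  75.  41.  65.] minz
```

```bash
python3 -m jog '[[0.005,0,0.12,0,0,0],[0.005,0,0.24,0,0,0],[0.005,0,0.32,0,0,0],[0.005,0,0.382,0,0,0],[0.005,0,0.382,0,0,0],[0.005,0,0.382,0,0,0],[0.005,0,0.382,0,0,0]]'
python3 - <<'E'
from go import *
a=crop("wrist","w5.png",120,140,520,400,2)
b=crop("scene","s5.png",290,150,390,250,6)
T,Rr,q=cur()
show(T,Rr,*pose(RACK,57.5,'A',0),q,check=False)
E
```

```text
time: 10.15
tool_pos: [409.0, 400.1, 68.6]
tcp_rot: [-179.9, -39.8, -168.5]
ft_force: [0.7, 0.2, 0.3]
finger_gap: 85.0
 -> [407.8 399.6  67.5] row: [ 0.0015 -0.0009  0.0062 -0.0003  0.0009 -0.0002] steps>= 0.0
```

View pics/w5.png

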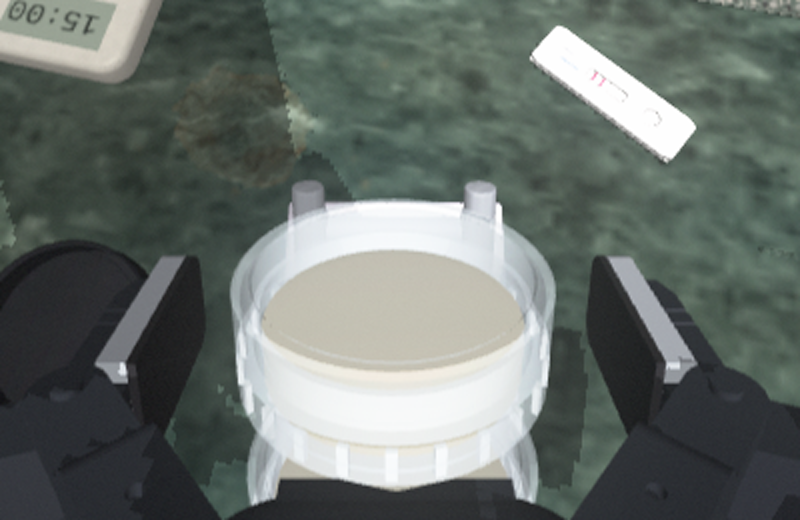

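View pics/s5.png

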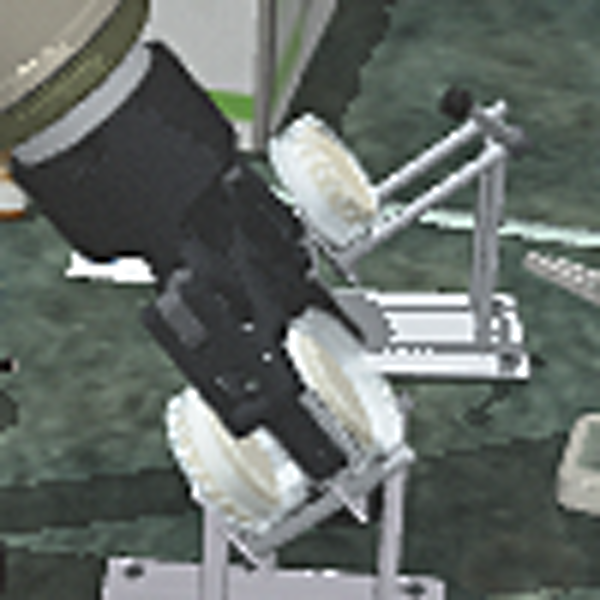

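```bash
python3 -m jog '[[0.005,-0.001,0.022,0,0.001,0],[0.005,-0.001,0.022,0,0.001,0],[0.005,-0.001,0.022,0,0.001,0]]' && python3 -m jog '[[0,0,0,0,0,0],[0,0,0,0,0,0],[0,0,0,0,0,0],[0,0,0,0,0,0],[0,0,0,0,0,0],[0,0,0,0,0,0],[0,0,0,0,0,0]]' 0 45
python3 - <<'E'
from go import *
a=crop("wrist","w6.png",120,140,520,400,2)
b=crop("scene","s6.png",290,150,390,250,6)
rec()
E
```

```text
time: 10.55
tool_pos: [403.3, 398.4, 63.9]
tcp_rot: [-179.9, -40.2, -168.6]
ft_force: [0.4, -0.2, 0.2]
finger_gap: 85.2
time: 11.25
tool_pos: [403.8, 398.5, 64.3]
tcp_rot: [-179.9, -40.1, -168.6]
ft_force: [2.5, -0.3, 3.3]
finger_gap: 62.8
t 11.35 q [ 30.8  47.8  56.3  13.3 113.8 -69.5] p [403.7 398.5  64.3] r [-179.9  -40.1 -168.6] F [ 2.8 -0.3  3.2] gap 62.6
```

View pics/w6.png

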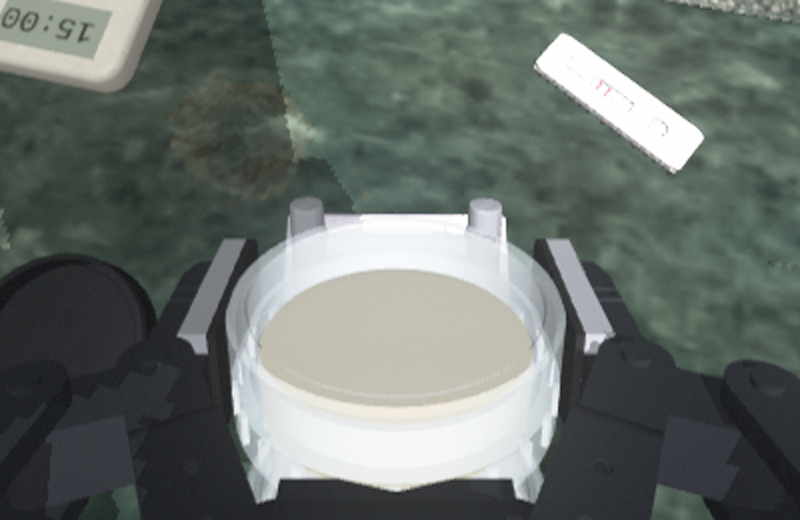

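View pics/s6.png

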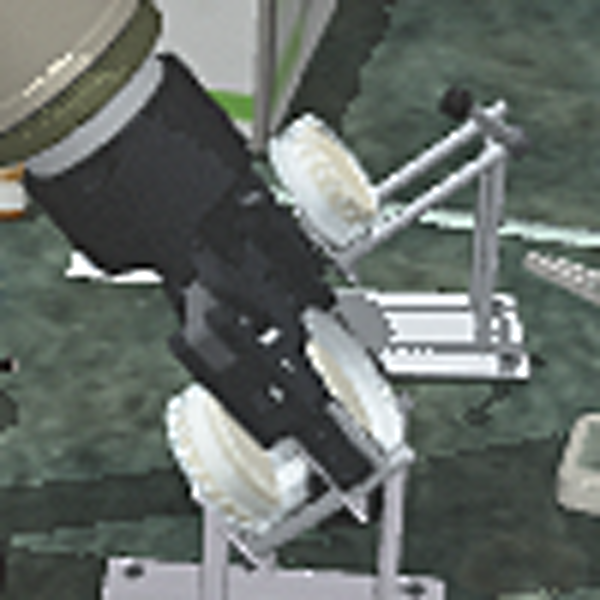

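```bash
python3 - <<'E'
from go import *
T,Rr,q=cur(); Ti=np.linalg.inv(RACK); print("tcp in rack",tf(Ti,T).round(1)); 
c=tf(RACK,[0,0,58])[0]; g=Rr.inv().apply(c-T); print("plate in tool",g.round(1)); pickle.dump(g,open("g1.pkl","wb"))
E
python3 -m jog '[[0.008,0,-0.03,0,0,0],[0.012,0,-0.08,0,0,0],[0.02,0,-0.16,0,0,0],[0.02,0,-0.24,0,0,0],[0.02,0,-0.32,0,0,0],[0.02,0,-0.32,0,0,0],[0.02,0,-0.32,0,0,0]]'
python3 - <<'E'
from go import *
a=crop("wrist","w7.png",120,140,520,400,2)
b=crop("scene","s7.png",290,130,410,250,5)
rec()
E
```

```text
tcp in rack [[-67.1  -0.2  58.7]]
plate in tool [ -0.5   0.1 -67.1]
time: 12.05
tool_pos: [450.2, 408.3, 127.9]
tcp_rot: [-179.9, -40.1, -168.6]
ft_force: [0.1, -0.0, -1.9]
finger_gap: 63.2
t 12.15 q [ 29.7  52.6  42.3  13.8 123.2 -68.2] p [449.3 407.9 127.1] r [-179.8  -40.3 -168.6] F [-0.5  0.1 -0.4] gap 62.9
```

View pics/w7.png

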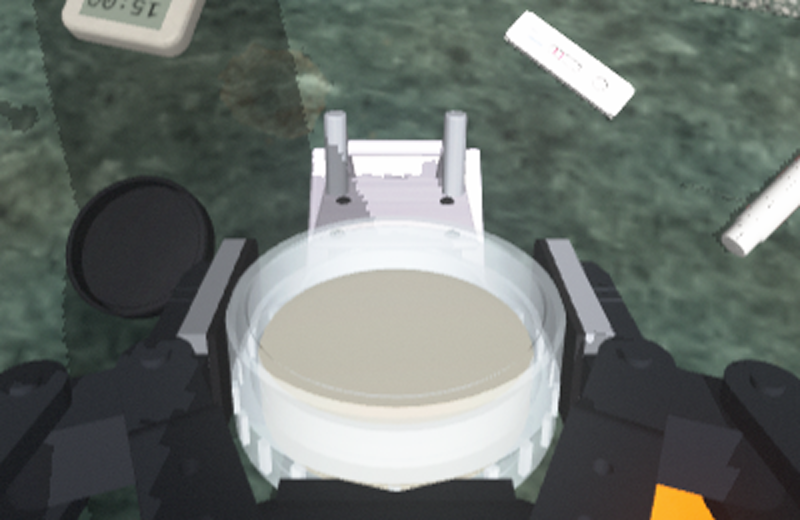

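View pics/s7.png

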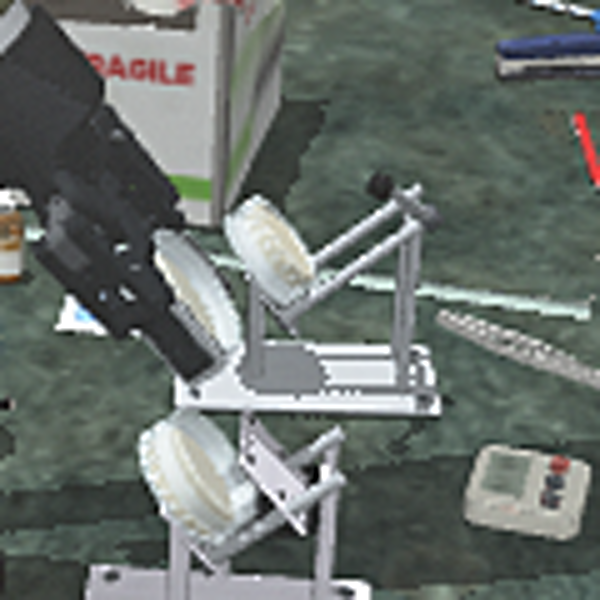

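```bash
cat > place.py <<'E'
from go import *
def cpose(g,cx,cy,cz,opt='B',F=None):
    F=CAR if F is None else F
    _,Rt=pose(F,0,opt); C=tf(F,[cx,cy,cz])[0]; return C-Rt.apply(g),Rt
E
python3 - <<'E'
from place import *
g=pickle.load(open("g1.pkl","rb"))
T,Rr,q=cur()
m1=wp(380,270,230,193,'A'); mm=(m1[0],m1[1]*R.from_euler('z',90,degrees=True)); m2=wp(380,240,230,195,'B')
for n,w in [("M1",m1),("Mm",mm),("M2",m2),("M3",cpose(g,75,0,39)),("M4",cpose(g,25,0,39)),("M5",cpose(g,1,0,36.5))]:
    T,Rr,q=show(T,Rr,*w,q,name=n,flip=1 if n in("Mm","M2") else 0)
    print("    plate centre in car",tf(np.linalg.inv(CAR),T+Rr.apply(g)).round(1))
E
```

```text
M1 -> [380. 270. 230.] row: [ 0.5565 -0.486  -0.0664  0.0047 -0.0015 -0.0067] steps>= 3.7
   q end [ 23.3  26.4  68.7   8.  124.1 -77.5] glass clr 179 max dq/seg [1. 3. 3. 1. 0. 1.] lim margin [140.  77.  41.  85.  32.  75.] minz
    plate centre in car [[120.7 137.4 172.1]]
Mm -> [380. 270. 230.] row: [0.  0.  0.  0.  0.  0.5] steps>= 10.5
   q end [ 23.3  26.4  68.7   8.  124.1  12.5] glass clr 179 max dq/seg [0. 0. 0. 0. 0. 8.] lim margin [146.  78.  67.  85.  32.  75.] minz
    plate centre in car [[120.7 136.7 172.5]]
M2 -> [380. 240. 230.] row: [-0.1169 -0.0207  0.0174 -0.0056 -0.0056  0.4915] steps>= 10.3
   q end [ 21.8  24.6  71.1   5.3 124.   98.2] glass clr 170 max dq/seg [0. 0. 0. 0. 0. 7.] lim margin [146.  76.  67.  82.  32.  54.] minz
    plate centre in car [[115.5 109.8 179.4]]
M3 -> [488.5 156.  108.8] row: [ 0.5662  0.4369  0.158  -0.0029  0.     -0.0034] steps>= 3.7
   q end [ 13.3  41.   61.5  -1.8 117.4  87.2] glass clr 124 max dq/seg [1. 2. 1. 1. 1. 1.] lim margin [148.  76.  60.  75.  33.  54.] minz
    plate centre in car [[75. -0. 39.]]
M4 -> [457.5 147.2  70.5] row: [0.  0.  0.2 0.  0.  0. ] steps>= 1.0
   q end [ 13.2  38.4  69.5  -1.8 112.   87.3] glass clr 124 max dq/seg [0. 0. 1. 0. 0. 0.] lim margin [156.  88.  60.  75.  39.  65.] minz
    plate centre in car [[25. -0. 39.]]
M5 -> [444.5 143.6  50.5] row: [ 0.01  -0.     0.096  0.     0.     0.   ] steps>= 0.5
   q end [ 13.1  37.9  72.6  -1.8 109.5  87.3] glass clr 127 max dq/seg [0. 0. 0. 0. 0. 0.] lim margin [156.  89.  68.  75.  45.  65.] minz
    plate centre in car [[ 1.  -0.  36.5]]
```

```bash
python3 -m jog '[[0.28,-0.24,-0.033,0.002,0,-0.003],[0.556,-0.486,-0.066,0.005,-0.001,-0.007],[0.556,-0.486,-0.066,0.005,-0.001,-0.007],[0.556,-0.486,-0.066,0.005,-0.001,-0.007],[0.556,-0.486,-0.066,0.005,-0.001,-0.007]]'; python3 -m jog '[[0,0,0,0,0,0.02],[0,0,0,0,0,0.06],[0,0,0,0,0,0.1],[0,0,0,0,0,0.14],[0,0,0,0,0,0.18],[0,0,0,0,0,0.22],[0,0,0,0,0,0.26],[0,0,0,0,0,0.3],[0,0,0,0,0,0.34],[0,0,0,0,0,0.38]]';python3 -m jog '[[0,0,0,0,0,0.04],[0,0,0,0,0,0.08],[0,0,0,0,0,0.12],[0,0,0,0,0,0.16],[0,0,0,0,0,0.2],[0,0,0,0,0,0.24],[0,0,0,0,0,0.28],[0,0,0,0,0,0.32],[0,0,0,0,0,0.36],[0,0,0,0,0,0.4]]';python3 -m jog '[[0,0,0,0,0,0.04],[0,0,0,0,0,0.08],[0,0,0,0,0,0.12],[0,0,0,0,0,0.16],[0,0,0,0,0,0.19],[0,0,0,0,0,0.21],[0,0,0,0,0,0.21]]'
python3 - <<'E'
from place import *
rec()
g=pickle.load(open("g1.pkl","rb"))
T,Rr,q=cur()
a=crop("wrist","w8.png",120,140,520,400,2)
for n,w in [("M2",cpose(g,105,20,95)),("M3",cpose(g,75,0,39)),("M4",cpose(g,25,0,39)),("M5",cpose(g,1,0,36.5))]:
    T,Rr,q=show(T,Rr,*w,q,name=n)
E
```

```text
time: 12.65
tool_pos: [380.1, 268.0, 233.7]
tcp_rot: [180.0, -39.8, -167.0]
ft_force: [0.3, -0.1, -0.8]
finger_gap: 63.1
time: 13.65
tool_pos: [379.9, 270.4, 229.4]
tcp_rot: [-141.9, -13.5, 119.7]
ft_force: [0.6, -0.6, -0.3]
finger_gap: 63.0
time: 14.65
tool_pos: [379.9, 270.4, 229.4]
tcp_rot: [-151.9, 29.9, 60.0]
ft_force: [-0.3, 1.0, -1.0]
finger_gap: 63.1
time: 15.35
tool_pos: [380.0, 270.4, 229.6]
tcp_rot: [-178.5, 40.1, 15.4]
ft_force: [0.1, -0.4, -0.5]
finger_gap: 63.1
t 15.35 q [ 23.4  26.6  68.6   8.  124.2 100.7] p [380.  270.4 229.6] r [-178.5   40.1   15.4] F [ 0.1 -0.4 -0.5] gap 63.1
M2 -> [460.3 168.8 167.7] row: [ 3.138e-01  4.784e-01  4.690e-02 -9.700e-03  3.000e-04 -1.800e-03] steps>= 2.9
   q end [ 14.7  34.5  64.4  -0.8 121.1  88.8] glass clr 137 max dq/seg [1. 1. 1. 1. 0. 1.] lim margin [146.  78.  63.  76.  32.  52.] minz
M3 -> [488.5 156.  108.8] row: [0.224 0.08  0.12  0.    0.    0.   ] steps>= 1.3
   q end [ 13.3  41.   61.5  -1.8 117.4  87.2] glass clr 124 max dq/seg [0. 1. 0. 0. 0. 0.] lim margin [155.  86.  60.  75.  35.  64.] minz
M4 -> [457.5 147.2  70.5] row: [0.  0.  0.2 0.  0.  0. ] steps>= 1.0
   q end [ 13.2  38.4  69.5  -1.8 112.   87.3] glass clr 124 max dq/seg [0. 0. 1. 0. 0. 0.] lim margin [156.  88.  60.  75.  39.  65.] minz
M5 -> [444.5 143.6  50.5] row: [ 0.01  -0.     0.096  0.     0.     0.   ] steps>= 0.5
   q end [ 13.1  37.9  72.6  -1.8 109.5  87.3] glass clr 127 max dq/seg [0. 0. 0. 0. 0. 0.] lim margin [156.  89.  68.  75.  45.  65.] minz
```

View pics/w8.png

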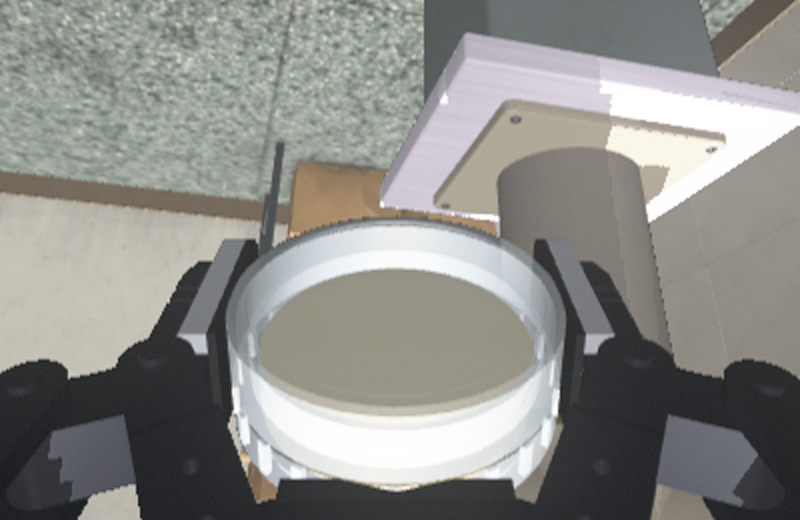

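Plate still closed after the flip (same place in the jaws). On to above the carrier.

```bash
python3 -m jog '[[0.1,0.16,0.016,-0.003,0,0],[0.21,0.32,0.03,-0.007,0,-0.001],[0.314,0.478,0.047,-0.01,0,-0.002],[0.314,0.478,0.047,-0.01,0,-0.002],[0.314,0.478,0.047,-0.01,0,-0.002]]';  python3 -m jog '[[0.11,0.04,0.06,0,0,0],[0.224,0.08,0.12,0,0,0],[0.224,0.08,0.12,0,0,0],[0.224,0.08,0.12,0,0,0]]'
python3 - <<'E'
from place import *
rec()
g=pickle.load(open("g1.pkl","rb"))
T,Rr,q=cur()
a=crop("wrist","w9.png",120,140,520,400,2)
a=crop("scene","s9.png",310,130,410,230,6)
a=crop("top","t9.png",350,180,450,280,6)
for n,w in [("M3",cpose(g,75,0,39)),("M4",cpose(g,25,0,39)),("M5",cpose(g,1,0,36.5))]:
    T,Rr,q=show(T,Rr,*w,q,name=n,check=False)
E
```

```text
time: 15.9
tool_pos: [460.8, 168.2, 167.6]
tcp_rot: [-179.9, 40.1, 15.9]
ft_force: [-0.5, 1.0, -1.2]
finger_gap: 62.7
time: 16.3
tool_pos: [488.6, 157.0, 110.3]
tcp_rot: [-179.9, 40.0, 16.0]
ft_force: [-0.4, 0.3, -0.4]
finger_gap: 63.0
t 16.3 q [ 13.3  41.   61.3  -1.8 117.6  87.1] p [488.6 157.  110.3] r [-179.9   40.    16. ] F [-0.4  0.3 -0.4] gap 63.0
M3 -> [488.5 156.  108.8] row: [0.0028 0.0037 0.006  0.0002 0.0001 0.0009] steps>= 0.0
M4 -> [457.5 147.2  70.5] row: [0.  0.  0.2 0.  0.  0. ] steps>= 1.0
M5 -> [444.5 143.6  50.5] row: [ 0.01  -0.     0.096  0.     0.     0.   ] steps>= 0.5
```

View pics/w9.png

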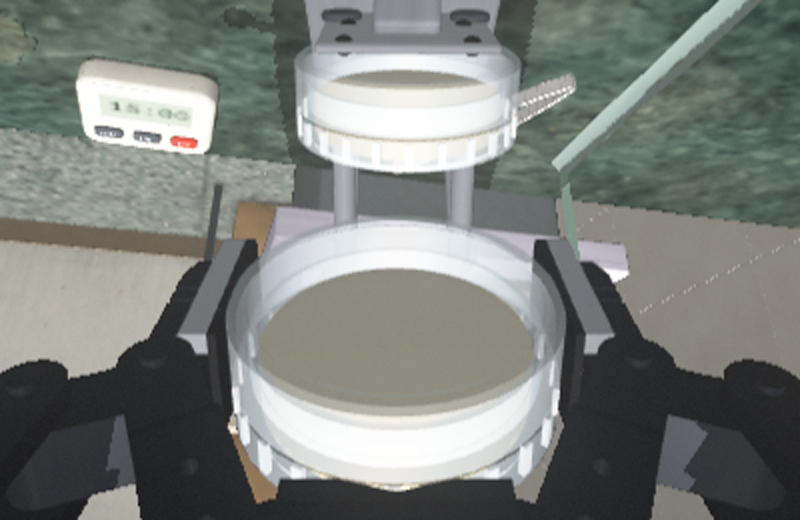

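View pics/s9.png

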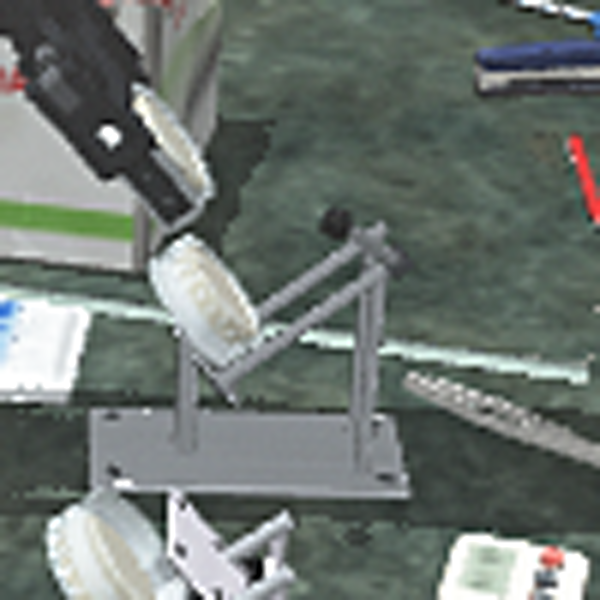

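View pics/t9.png

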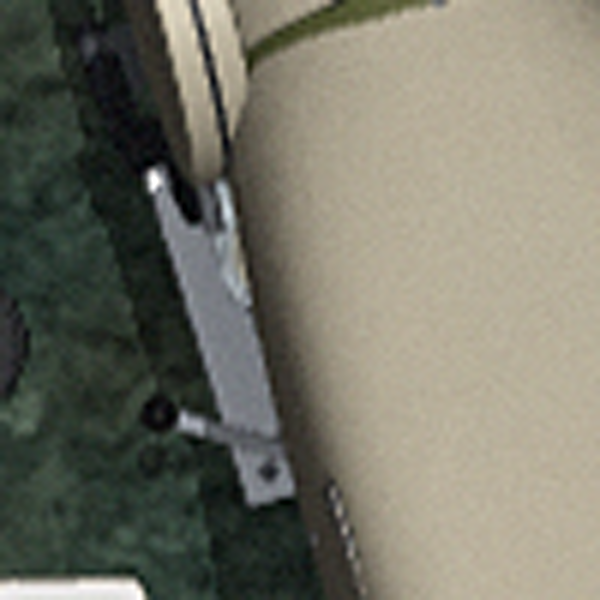

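Run:
```python
from ovw import *
s=r.snapshot("wrist");pickle.dump({k:s[k] for k in("intrinsics","extrinsics")},open("w9.pkl","wb"))
img=s["pixels"][:,:,::-1].copy(); cv2.imwrite("pics/w9f.png",img)
ovw(s,img,frame(512,162.5,195.8),"car","w9a.png",(240,130,420,240),4.4)
```

```text
(no output)
```

View pics/w9a.png

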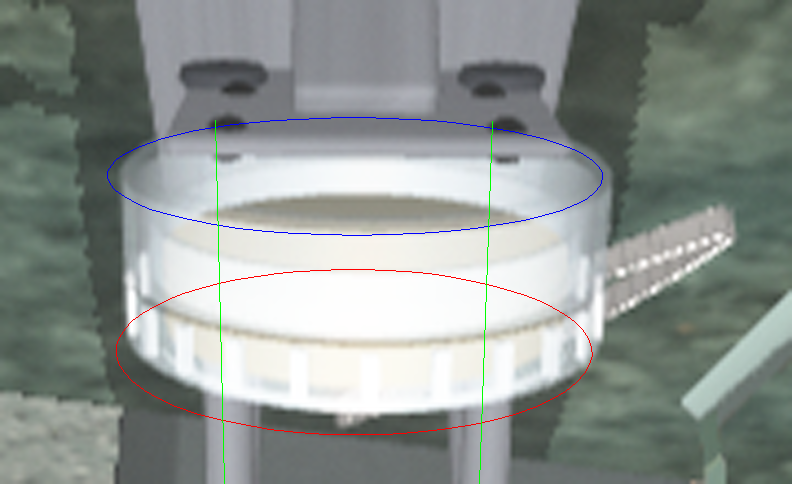

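```bash
sed -i 's/CAR=frame(512,162.5,195.8)/CAR=frame(512.4,161.2,195.8)/' plan.py
python3 - <<'E'
from place import *
g=pickle.load(open("g1.pkl","rb"))
T,Rr,q=cur()
print(tf(np.linalg.inv(CAR),T+Rr.apply(g)).round(1))
for n,w in [("M4",cpose(g,20,0,39)),("M5",cpose(g,1,0,37))]:
    T,Rr,q=show(T,Rr,*w,q,name=n,check=False)
E
```

```text
[[78.7  1.9 40.1]]
M4 -> [454.9 145.1  66.6] row: [ 0.002   0.0073  0.2349  0.0003 -0.0014  0.0007] steps>= 1.2
M5 -> [444.6 142.2  50.8] row: [ 0.008 -0.     0.076  0.     0.     0.   ] steps>= 0.4
```

```bash
python3 -m jog '[[0.002,0.007,0.08,0,-0.001,0.001],[0.002,0.007,0.16,0,-0.001,0.001],[0.002,0.007,0.234,0,-0.001,0.001],[0.002,0.007,0.234,0,-0.001,0.001],[0.002,0.007,0.234,0,-0.001,0.001],[0.002,0.007,0.234,0,-0.001,0.001]]'
python3 - <<'E'
from place import *
rec()
g=pickle.load(open("g1.pkl","rb"))
T,Rr,q=cur()
print(tf(np.linalg.inv(CAR),T+Rr.apply(g)).round(1))
a=crop("wrist","w10.png",120,140,520,400,2)
a=crop("scene","s10.png",310,130,410,230,6)
for n,w in [("M4",cpose(g,20,0,39)),("M5",cpose(g,1,0,37))]:
    T,Rr,q=show(T,Rr,*w,q,name=n,check=False)
E
```

```text
time: 17.1
tool_pos: [455.6, 144.7, 66.4]
tcp_rot: [179.9, 39.9, 15.7]
ft_force: [-0.1, -0.0, -1.6]
finger_gap: 63.2
t 17.1 q [ 13.   38.3  70.2  -2.  111.5  87.2] p [455.6 144.7  66.4] r [179.9  39.9  15.7] F [-0.1 -0.  -1.6] gap 63.2
[[20.2 -0.5 38.5]]
M4 -> [454.9 145.1  66.6] row: [-0.0025 -0.0022  0.0009  0.0002 -0.0003 -0.0006] steps>= 0.0
M5 -> [444.6 142.2  50.8] row: [ 0.008 -0.     0.076  0.     0.     0.   ] steps>= 0.4
```

View pics/w10.png

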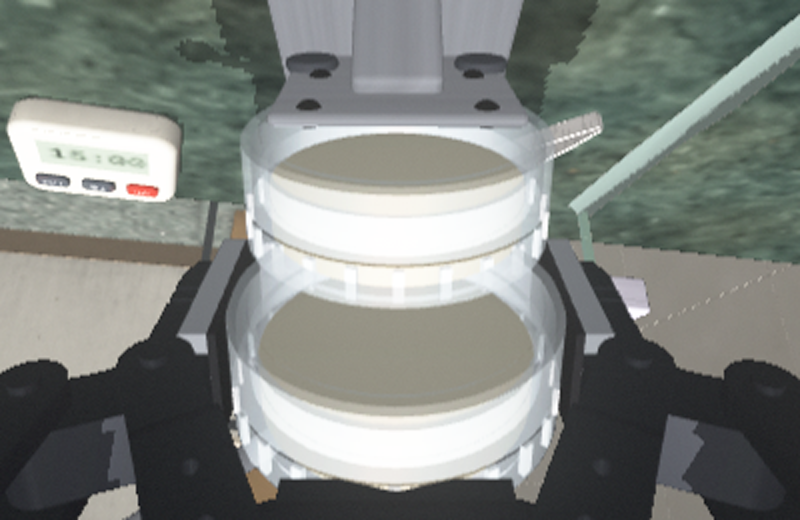

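View pics/s10.png

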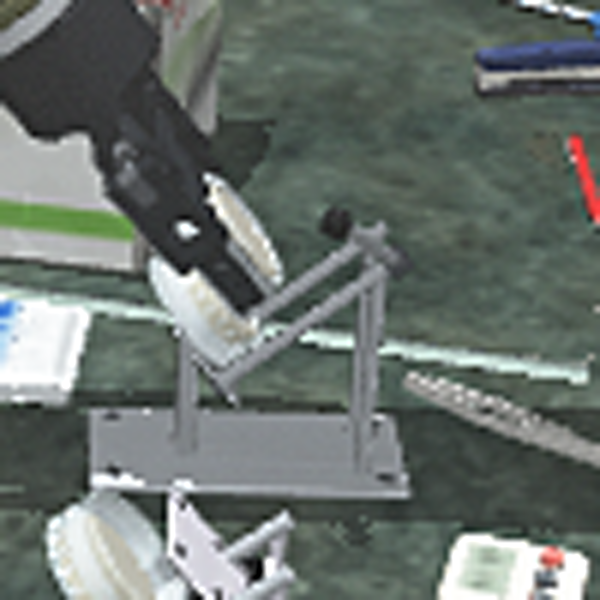

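```bash
python3 -m jog '[[0,-0.001,0.03,0,0,0],[0.002,-0.001,0.06,0,0,0],[0.004,-0.001,0.072,0,0,0],[0.004,-0.001,0.072,0,0,0],[0.004,-0.001,0.072,0,0,0]]'
python3 - <<'E'
from place import *
rec()
g=pickle.load(open("g1.pkl","rb"))
T,Rr,q=cur()
print(tf(np.linalg.inv(CAR),T+Rr.apply(g)).round(1))
a=crop("wrist","w11.png",120,140,520,400,2)
a=crop("scene","s11.png",310,130,410,230,6)
E
```

```text
time: 17.7
tool_pos: [443.6, 141.2, 50.4]
tcp_rot: [179.9, 40.1, 15.6]
ft_force: [1.5, -0.5, 0.9]
finger_gap: 62.6
t 17.7 q [ 13.   37.8  72.8  -2.  109.5  87.3] p [443.6 141.2  50.4] r [179.9  40.1  15.6] F [ 1.5 -0.5  0.9] gap 62.6
[[-0.  -0.6 37.5]]
```

View pics/w11.png

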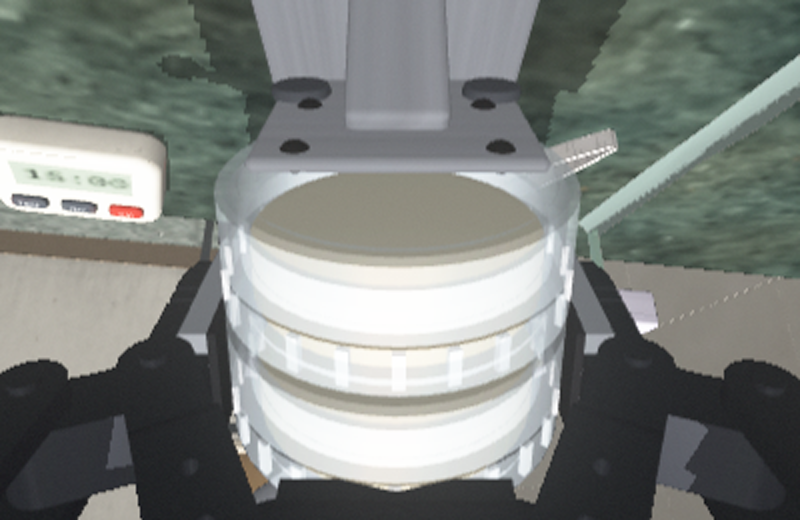

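View pics/s11.png

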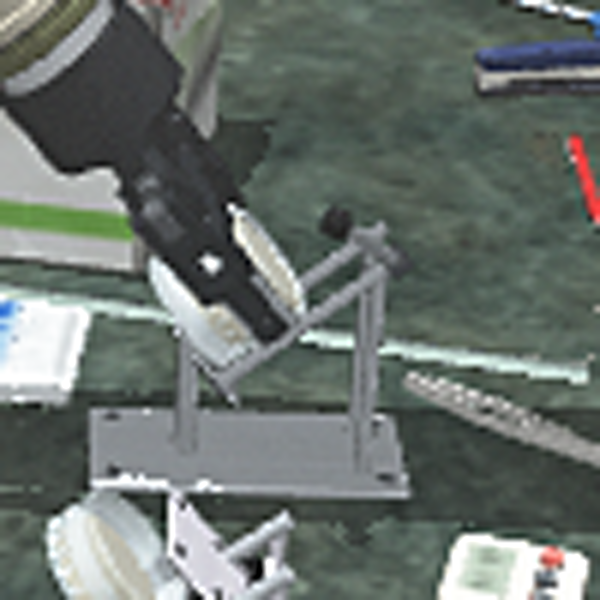

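```bash
python3 -m jog '[[0.005,0,0,0,0,0],[0.005,0,0,0,0,0],[0.005,0,0,0,0,0]]'; python3 -m jog '[[0,0,0,0,0,0],[0,0,0,0,0,0],[0,0,0,0,0,0],[0,0,0,0,0,0],[0,0,0,0,0,0],[0,0,0,0,0,0]]' 1
python3 - <<'E'
from place import *
rec()
a=crop("wrist","w12.png",120,140,520,400,2)
a=crop("scene","s12.png",310,130,410,230,6)
E
```

```text
time: 18.1
tool_pos: [444.7, 141.7, 49.6]
tcp_rot: [179.9, 40.1, 15.7]
ft_force: [1.2, -1.8, 1.5]
finger_gap: 63.0
time: 18.7
tool_pos: [444.7, 141.8, 49.6]
tcp_rot: [179.9, 40.1, 15.7]
ft_force: [-0.4, 0.2, -0.1]
finger_gap: 85.4
t 18.7 q [ 13.   38.   72.6  -2.  109.5  87.3] p [444.7 141.8  49.6] r [179.9  40.1  15.7] F [-0.4  0.2 -0.1] gap 85.4
```

View pics/w12.png

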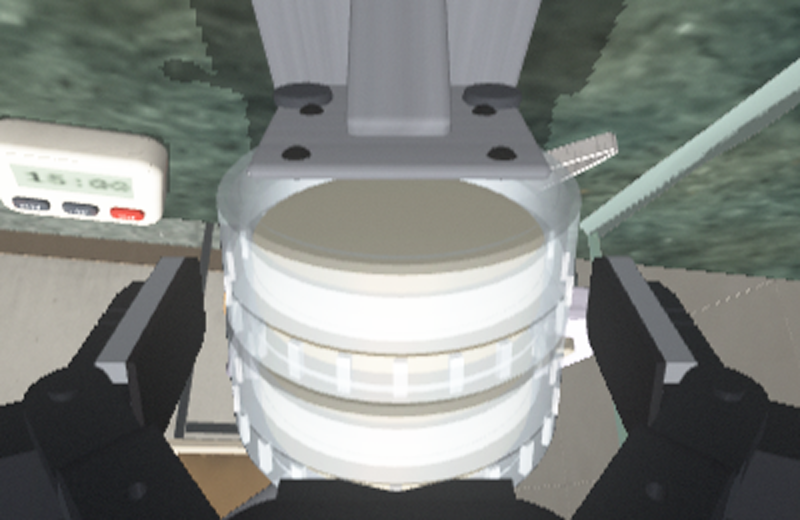

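View pics/s12.png

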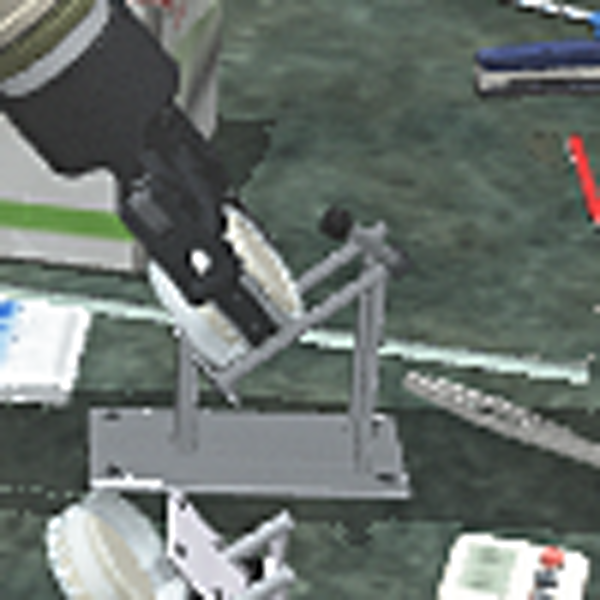

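```bash
python3 -m jog '[[0,0,-0.1,0,0,0],[0,0,-0.25,0,0,0],[0,0,-0.36,0,0,0],[0,0,-0.36,0,0,0],[0,0,-0.36,0,0,0]]'
python3 - <<'E'
from place import *
rec()
a=crop("scene","s13.png",310,130,410,230,6)
T,Rr,q=cur()
m2=wp(400,215,230,195,'B'); mm=(np.array([390,270,230.]),m2[1]*R.from_euler('z',-90,degrees=True)); m1=wp(420,330,230,192,'A')
for n,w in [("M2",m2),("Mm",mm),("M1",m1),("P",pose(RACK,11.5,'A',80)),("P1",pose(RACK,11.5,'A',0))]:
    T,Rr,q=show(T,Rr,*w,q,name=n,flip=-1 if n in("Mm","M1") else 0)
E
```

```text
time: 19.3
tool_pos: [500.9, 157.7, 118.4]
tcp_rot: [179.9, 40.0, 15.7]
ft_force: [0.1, 0.4, -0.4]
finger_gap: 85.6
t 19.3 q [ 13.2  42.6  58.2  -2.  119.2  87.2] p [500.9 157.7 118.4] r [179.9  40.   15.7] F [ 0.1  0.4 -0.4] gap 85.6
M2 -> [400. 215. 230.] row: [-0.5364 -0.3293 -0.136   0.003   0.0009  0.0028] steps>= 3.2
   q end [ 19.3  25.8  69.5   3.4 124.6  95.2] glass clr 126 max dq/seg [1. 2. 1. 1. 1. 1.] lim margin [150.  77.  57.  75.  32.  57.] minz
Mm -> [390. 270. 230.] row: [ 0.014  -0.2229 -0.0118  0.     -0.     -0.5   ] steps>= 10.5
   q end [ 23.7  28.2  66.4   6.8 124.9  10.6] glass clr 159 max dq/seg [0. 0. 0. 0. 0. 7.] lim margin [146.  77.  65.  80.  32.  57.] minz
M1 -> [420. 330. 230.] row: [ 0.2008  0.1364 -0.1144 -0.0084  0.0084 -0.4872] steps>= 10.2
   q end [ 25.9  36.8  54.7  11.2 127.1 -72.5] glass clr 184 max dq/seg [0. 1. 1. 0. 0. 7.] lim margin [144.  79.  53.  83.  29.  80.] minz
P -> [492.7 416.9  99.2] row: [-0.6096  0.2793  0.1716 -0.0018  0.      0.0021] steps>= 3.5
   q end [ 28.8  62.7  29.2  13.7 126.  -68.5] glass clr 194 max dq/seg [0. 3. 3. 0. 0. 0.] lim margin [141.  67.  28.  88.  29.  80.] minz
P1 -> [442.3 406.6  37.9] row: [ 0.   -0.    0.32  0.    0.    0.  ] steps>= 1.6
   q end [ 29.9  55.6  47.   12.9 115.3 -70.1] glass clr 210 max dq/seg [0. 1. 2. 0. 1. 0.] lim margin [140.  67.  28.  90.  31.  82.] minz
```

View pics/s13.png

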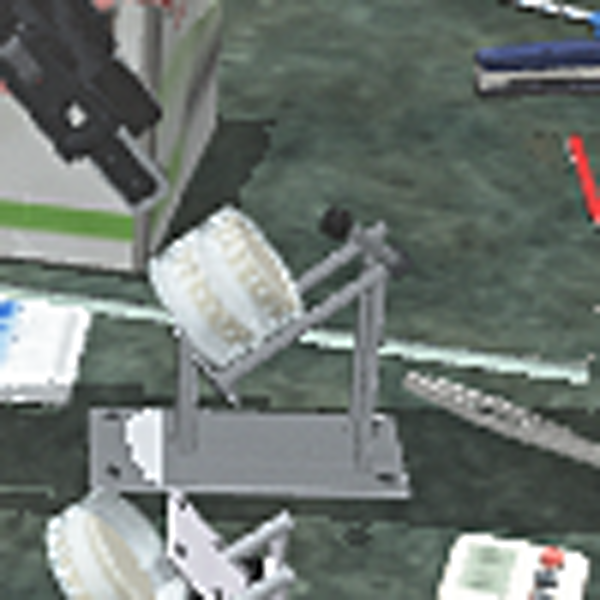

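```bash
python3 -m jog '[[-0.18,-0.11,-0.045,0.001,0,0.001],[-0.36,-0.22,-0.09,0.002,0,0.002],[-0.536,-0.33,-0.136,0.003,0.001,0.003],[-0.536,-0.33,-0.136,0.003,0.001,0.003],[-0.536,-0.33,-0.136,0.003,0.001,0.003]]'; python3 -m jog '[[0.001,-0.02,-0.001,0,0,-0.045],[0.002,-0.04,-0.002,0,0,-0.09],[0.004,-0.06,-0.003,0,0,-0.135],[0.006,-0.08,-0.005,0,0,-0.18],[0.008,-0.1,-0.006,0,0,-0.225],[0.01,-0.12,-0.007,0,0,-0.27],[0.01,-0.14,-0.008,0,0,-0.315],[0.012,-0.17,-0.01,0,0,-0.36],[0.013,-0.19,-0.011,0,0,-0.405],[0.014,-0.22,-0.012,0,0,-0.45]]'; python3 -m jog '[[0,0,0,0,0,-0.045],[0,0,0,0,0,-0.09],[0,0,0,0,0,-0.135],[0,0,0,0,0,-0.18],[0,0,0,0,0,-0.225],[0,0,0,0,0,-0.27],[0,0,0,0,0,-0.315],[0,0,0,0,0,-0.36],[0,0,0,0,0,-0.405],[0,0,0,0,0,-0.45]]'
python3 - <<'E'
from place import *
rec()
T,Rr,q=cur()
m1=wp(430,340,210,192,'A')
for n,w in [("M1",m1),("P",pose(RACK,12,'A',80,d=66)),("P1",pose(RACK,12,'A',0,d=66))]:
    T,Rr,q=show(T,Rr,*w,q,name=n)
E
```

```text
time: 19.85
tool_pos: [399.6, 215.9, 231.6]
tcp_rot: [180.0, 39.8, 15.1]
ft_force: [-0.0, -0.9, -0.2]
finger_gap: 85.3
time: 20.85
tool_pos: [390.5, 268.5, 227.9]
tcp_rot: [-140.2, 5.7, 98.2]
ft_force: [-0.2, 0.5, -1.0]
finger_gap: 85.3
time: 21.85
tool_pos: [390.5, 268.4, 227.9]
tcp_rot: [-165.5, -37.9, 172.2]
ft_force: [0.2, 0.0, 0.7]
finger_gap: 85.5
t 21.85 q [ 23.6  28.4  66.5   6.7 124.8 -61.8] p [390.5 268.4 227.9] r [-165.5  -37.9  172.2] F [0.2 0.  0.7] gap 85.5
M1 -> [430. 340. 210.] row: [-0.1368  0.2915 -0.0915 -0.0108  0.0007 -0.0861] steps>= 1.8
   q end [ 26.2  39.7  52.6  11.3 126.2 -72.2] glass clr 184 max dq/seg [0. 1. 1. 0. 0. 1.] lim margin [143.  80.  51.  83.  30.  80.] minz
P -> [489.8 416.3  96.4] row: [-0.5198  0.2486  0.1568 -0.0018  0.      0.0021] steps>= 3.0
   q end [ 28.9  62.1  30.5  13.6 125.3 -68.6] glass clr 196 max dq/seg [0. 2. 3. 0. 0. 0.] lim margin [141.  67.  29.  88.  30.  80.] minz
P1 -> [439.4 406.   35.2] row: [0.   0.   0.32 0.   0.   0.  ] steps>= 1.6
   q end [ 29.9  55.3  47.8  12.9 114.8 -70.2] glass clr 210 max dq/seg [0. 1. 2. 0. 1. 0.] lim margin [140.  67.  29.  90.  31.  82.] minz
```

```bash
python3 -m jog '[[-0.07,0.15,-0.045,-0.005,0,-0.043],[-0.137,0.29,-0.09,-0.011,0.001,-0.086],[-0.137,0.29,-0.09,-0.011,0.001,-0.086],[-0.137,0.29,-0.09,-0.011,0.001,-0.086]]'; python3 -m jog '[[-0.17,0.08,0.05,0,0,0],[-0.35,0.17,0.1,-0.001,0,0.001],[-0.52,0.249,0.157,-0.002,0,0.002],[-0.52,0.249,0.157,-0.002,0,0.002],[-0.52,0.249,0.157,-0.002,0,0.002],[-0.52,0.249,0.157,-0.002,0,0.002]]'
python3 - <<'E'
from place import *
rec()
T,Rr,q=cur()
from ovw import *
s=r.snapshot("wrist"); ovw(s,s["pixels"][:,:,::-1].copy(),RACK,"rack","w14.png",(200,140,440,320),3.3)
for n,w in [("P1",pose(RACK,12,'A',0,d=66))]:
    T,Rr,q=show(T,Rr,*w,q,name=n)
E
```

```text
time: 22.25
tool_pos: [429.9, 339.6, 208.8]
tcp_rot: [-179.6, -40.1, -168.5]
ft_force: [-0.2, -0.8, 0.9]
finger_gap: 85.4
time: 22.85
tool_pos: [492.3, 416.2, 103.3]
tcp_rot: [-180.0, -39.5, -168.8]
ft_force: [-0.7, 0.7, 1.6]
finger_gap: 85.1
t 22.85 q [ 28.7  61.5  30.4  13.6 125.4 -68.3] p [492.3 416.2 103.3] r [-180.   -39.5 -168.8] F [-0.7  0.7  1.6] gap 85.1
P1 -> [439.4 406.   35.2] row: [-0.0074  0.0011  0.3473  0.001   0.0027 -0.0013] steps>= 1.7
   q end [ 29.9  55.3  47.8  12.9 114.8 -70.2] glass clr 209 max dq/seg [0. 1. 2. 0. 1. 0.] lim margin [140.  68.  29.  90.  31.  82.] minz
```

View pics/w14.png

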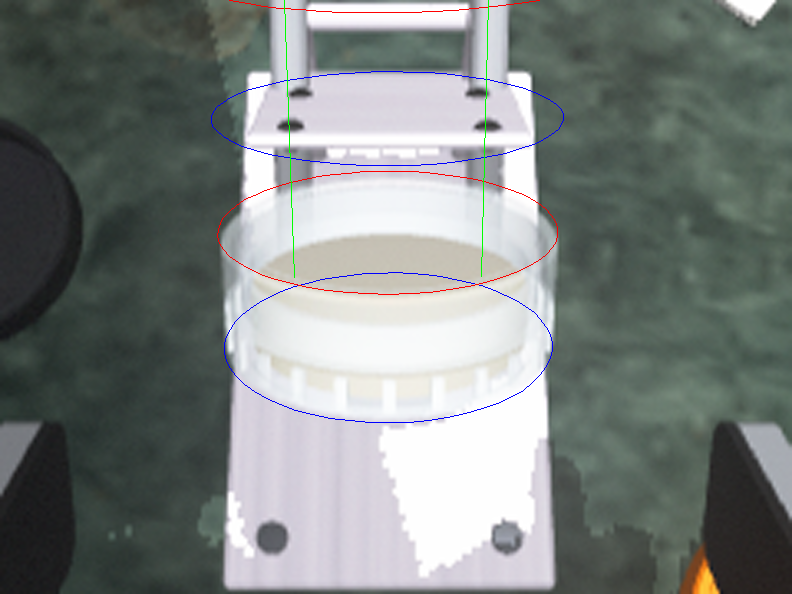

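```bash
python3 -m jog '[[-0.004,0.001,0.1,0.001,0.003,-0.001],[-0.007,0.001,0.2,0.001,0.003,-0.001],[-0.007,0.001,0.28,0.001,0.003,-0.001],[-0.007,0.001,0.34,0.001,0.003,-0.001],[-0.007,0.001,0.34,0.001,0.003,-0.001],[-0.007,0.001,0.34,0.001,0.003,-0.001],[-0.007,0.001,0.34,0.001,0.003,-0.001]]'
python3 - <<'E'
from place import *
rec()
T,Rr,q=cur()
a=crop("wrist","w15.png",120,140,520,400,2)
a=crop("scene","s15.png",290,160,390,260,6)
for n,w in [("P1",pose(RACK,12,'A',0,d=66))]:
    T,Rr,q=show(T,Rr,*w,q,name=n,check=False)
E
```

```text
time: 23.6
tool_pos: [440.9, 407.1, 36.3]
tcp_rot: [180.0, -40.0, -168.5]
ft_force: [-0.8, 0.6, 0.5]
finger_gap: 85.5
t 23.6 q [ 29.9  55.5  47.3  13.  115.1 -70.1] p [440.9 407.1  36.3] r [ 180.   -40.  -168.5] F [-0.8  0.6  0.5] gap 85.5
P1 -> [439.4 406.   35.2] row: [ 0.0023 -0.0031  0.0077  0.0001 -0.0001 -0.    ] steps>= 0.0
```

View pics/w15.png

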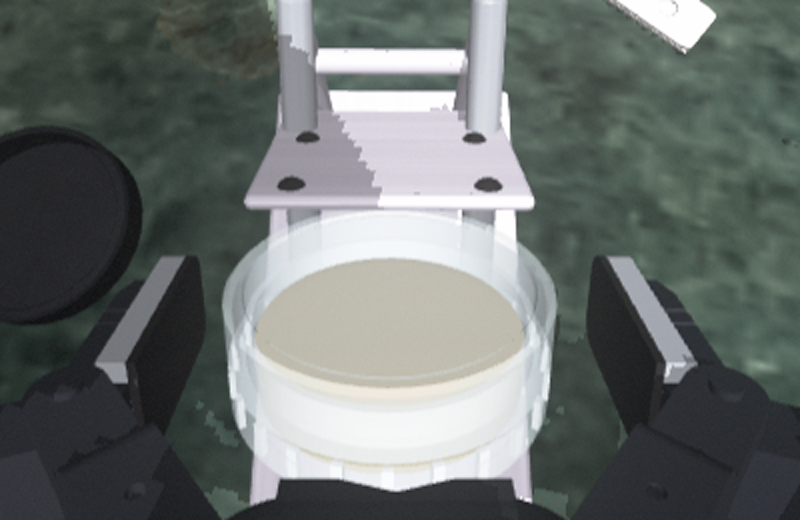

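View pics/s15.png

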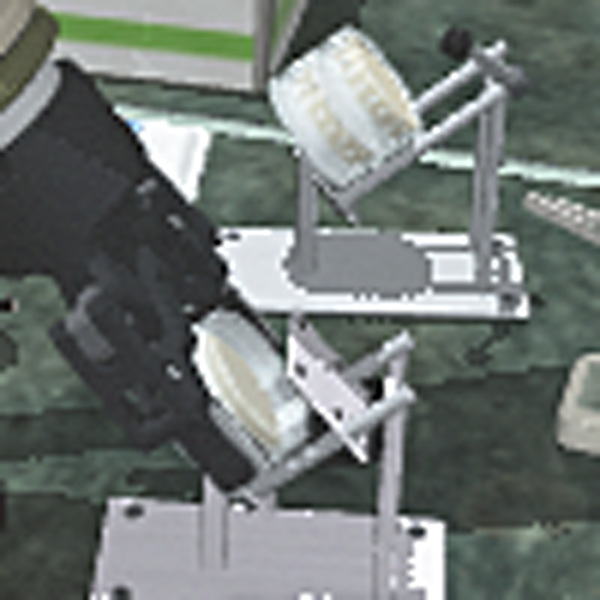

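```bash
python3 -m jog '[[0.004,-0.004,0.01,0,0,0],[0.004,-0.004,0.01,0,0,0]]' && python3 -m jog '[[0,0,0,0,0,0],[0,0,0,0,0,0],[0,0,0,0,0,0],[0,0,0,0,0,0],[0,0,0,0,0,0],[0,0,0,0,0,0],[0,0,0,0,0,0]]' 0 45
python3 - <<'E'
from place import *
rec()
T,Rr,q=cur(); print("tcp in rack",tf(np.linalg.inv(RACK),T).round(1))
c=tf(RACK,[0,0,12])[0]; g=Rr.inv().apply(c-T); print("plate in tool",g.round(1)); pickle.dump(g,open("g2.pkl","wb"))
a=crop("wrist","w16.png",120,140,520,400,2)
E
python3 -m jog '[[0.008,0,-0.03,0,0,0],[0.012,0,-0.08,0,0,0],[0.016,0,-0.16,0,0,0],[0.016,0,-0.24,0,0,0],[0.016,0,-0.28,0,0,0],[0.016,0,-0.28,0,0,0]]'
python3 - <<'E'
from place import *
rec()
a=crop("wrist","w17.png",120,140,520,400,2)
g=pickle.load(open("g2.pkl","rb"));T,Rr,q=cur()
m1=wp(380,270,230,193,'A')
for n,w in [("M0",wp(440,370,200,192,'A')),("M1",m1)]: T,Rr,q=show(T,Rr,*w,q,name=n)
E
```

```text
time: 23.9
tool_pos: [436.6, 404.7, 31.3]
tcp_rot: [-179.9, -40.3, -168.6]
ft_force: [0.3, -0.4, -0.3]
finger_gap: 85.4
time: 24.6
tool_pos: [436.7, 404.9, 31.5]
tcp_rot: [-179.9, -40.3, -168.6]
ft_force: [0.2, -0.5, 0.1]
finger_gap: 62.9
t 24.6 q [ 29.9  55.4  48.2  12.9 114.7 -70.2] p [436.7 404.9  31.5] r [-179.9  -40.3 -168.6] F [ 0.2 -0.5  0.1] gap 62.9
tcp in rack [[-70.7  -0.5  11.9]]
plate in tool [  0.5   0.4 -70.7]
time: 25.25
tool_pos: [479.6, 413.9, 89.3]
tcp_rot: [-180.0, -40.1, -168.5]
ft_force: [0.0, 0.1, -0.7]
finger_gap: 63.2
t 25.25 q [ 29.   60.2  34.3  13.5 123.5 -68.9] p [479.6 413.9  89.3] r [-180.   -40.1 -168.5] F [ 0.   0.1 -0.7] gap 63.2
M0 -> [440. 370. 200.] row: [ 0.4317 -0.1409 -0.221   0.0015 -0.0013 -0.0023] steps>= 2.5
   q end [ 27.8  44.4  46.9  12.7 126.9 -70. ] glass clr 204 max dq/seg [0. 2. 1. 0. 0. 0.] lim margin [140.  69.  33.  89.  30.  82.] minz
M1 -> [380. 270. 230.] row: [ 0.3207 -0.3414  0.1124  0.0036  0.     -0.0043] steps>= 2.4
   q end [ 23.3  26.4  68.7   8.  124.1 -77.5] glass clr 179 max dq/seg [0. 2. 2. 0. 0. 1.] lim margin [142.  78.  46.  85.  30.  75.] minz
```

View pics/w16.png

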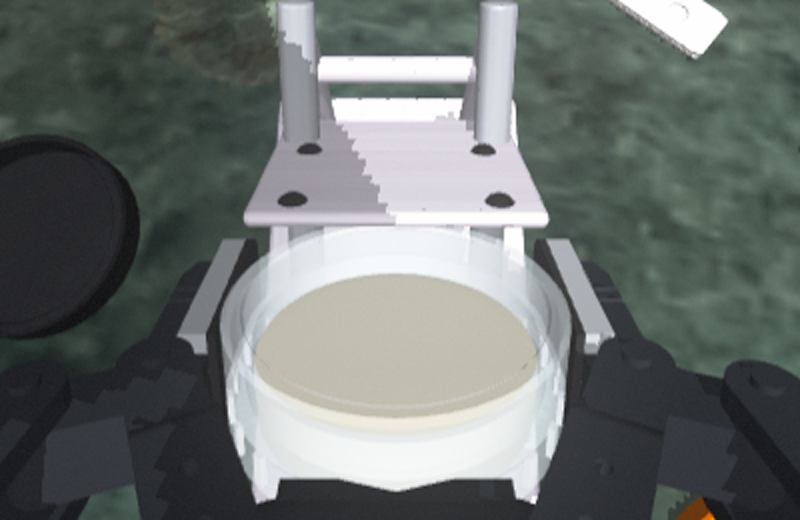

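View pics/w17.png

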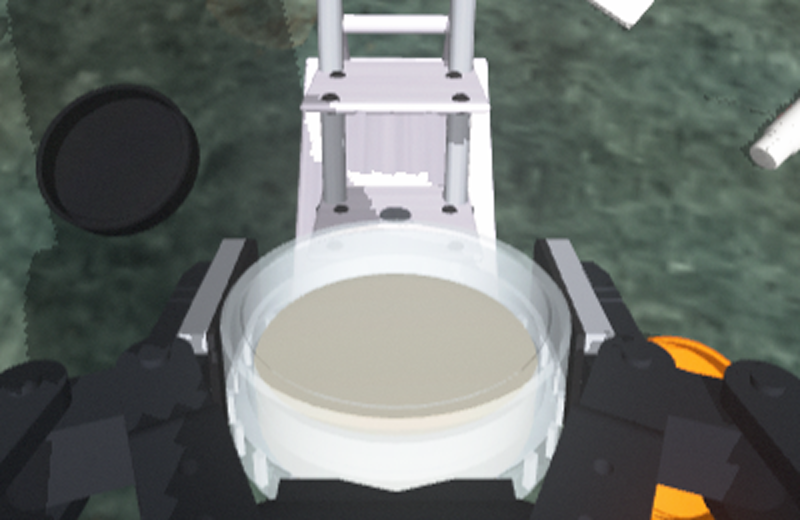

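```bash
python3 -m jog '[[0.14,-0.05,-0.1,0,0,0],[0.29,-0.1,-0.2,0.001,-0.001,-0.002],[0.43,-0.14,-0.22,0.001,-0.001,-0.002],[0.43,-0.14,-0.22,0.001,-0.001,-0.002]]'; python3 -m jog '[[0.1,-0.11,0.04,0.001,0,-0.001],[0.21,-0.23,0.08,0.002,0,-0.003],[0.32,-0.34,0.11,0.004,0,-0.004],[0.32,-0.34,0.11,0.004,0,-0.004]]'; python3 -m jog '[[0,0,0,0,0,0.02],[0,0,0,0,0,0.06],[0,0,0,0,0,0.1],[0,0,0,0,0,0.14],[0,0,0,0,0,0.18],[0,0,0,0,0,0.22],[0,0,0,0,0,0.26],[0,0,0,0,0,0.3],[0,0,0,0,0,0.34],[0,0,0,0,0,0.38]]';python3 -m jog '[[0,0,0,0,0,0.04],[0,0,0,0,0,0.08],[0,0,0,0,0,0.12],[0,0,0,0,0,0.16],[0,0,0,0,0,0.2],[0,0,0,0,0,0.24],[0,0,0,0,0,0.28],[0,0,0,0,0,0.32],[0,0,0,0,0,0.36],[0,0,0,0,0,0.4]]';python3 -m jog '[[0,0,0,0,0,0.04],[0,0,0,0,0,0.08],[0,0,0,0,0,0.12],[0,0,0,0,0,0.16],[0,0,0,0,0,0.19],[0,0,0,0,0,0.21],[0,0,0,0,0,0.21]]'
python3 - <<'E'
from place import *
rec()
g=pickle.load(open("g2.pkl","rb"))
T,Rr,q=cur()
a=crop("wrist","w18.png",120,140,520,400,2)
for n,w in [("M2",cpose(g,110,20,115)),("M3",cpose(g,80,0,64))]:
    T,Rr,q=show(T,Rr,*w,q,name=n)
E
```

```text
time: 25.7
tool_pos: [438.8, 369.6, 203.8]
tcp_rot: [179.9, -39.9, -168.0]
ft_force: [-0.8, 0.1, 1.1]
finger_gap: 62.7
time: 26.1
tool_pos: [377.6, 267.8, 229.8]
tcp_rot: [-179.8, -40.3, -167.3]
ft_force: [-0.3, -0.1, -0.3]
finger_gap: 63.1
time: 27.1
tool_pos: [379.7, 271.2, 228.2]
tcp_rot: [-141.7, -13.5, 119.5]
ft_force: [-0.3, -0.5, -0.5]
finger_gap: 62.6
time: 28.1
tool_pos: [379.7, 271.2, 228.2]
tcp_rot: [-151.9, 30.1, 59.9]
ft_force: [-0.3, 0.2, 0.1]
finger_gap: 63.3
time: 28.8
tool_pos: [379.7, 271.1, 228.4]
tcp_rot: [-178.6, 40.2, 15.2]
ft_force: [0.7, 0.6, -0.2]
finger_gap: 62.8
t 28.8 q [ 23.4  26.7  68.6   8.1 124.2 100.9] p [379.7 271.1 228.4] r [-178.6   40.2   15.2] F [ 0.7  0.6 -0.2] gap 62.8
M2 -> [446.  163.6 182.4] row: [ 0.2283  0.4853  0.0363 -0.0098  0.0012 -0.0027] steps>= 2.7
   q end [ 14.6  31.5  67.   -0.9 121.5  88.6] glass clr 133 max dq/seg [1. 1. 0. 1. 0. 1.] lim margin [146.  78.  66.  76.  32.  51.] minz
M3 -> [470.5 149.7 126.6] row: [0.204 0.08  0.12  0.    0.    0.   ] steps>= 1.2
   q end [ 13.1  37.1  65.2  -1.9 117.6  87. ] glass clr 127 max dq/seg [0. 0. 0. 0. 0. 0.] lim margin [155.  83.  64.  75.  35.  64.] minz
```

View pics/w18.png

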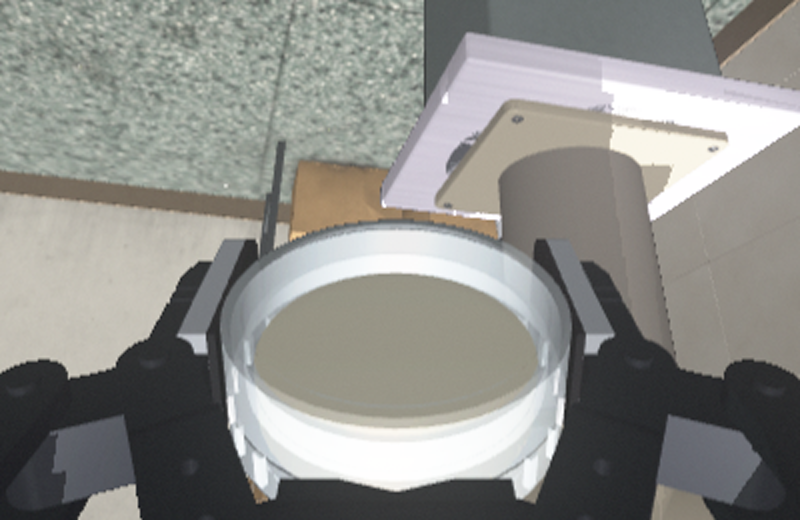

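```bash
python3 -m jog '[[0.08,0.16,0.012,-0.003,0,-0.001],[0.15,0.32,0.024,-0.007,0.001,-0.002],[0.228,0.485,0.036,-0.01,0.001,-0.003],[0.228,0.485,0.036,-0.01,0.001,-0.003],[0.228,0.485,0.036,-0.01,0.001,-0.003]]';  python3 -m jog '[[0.1,0.04,0.06,0,0,0],[0.204,0.08,0.12,0,0,0],[0.204,0.08,0.12,0,0,0],[0.204,0.08,0.12,0,0,0]]'
python3 - <<'E'
from place import *
rec()
g=pickle.load(open("g2.pkl","rb"))
T,Rr,q=cur()
print(tf(np.linalg.inv(CAR),T+Rr.apply(g)).round(1))
a=crop("wrist","w19.png",120,140,520,400,2)
a=crop("scene","s19.png",310,130,410,230,6)
for n,w in [("M4",cpose(g,20,0,63)),("M5",cpose(g,0.5,0,61))]:
    T,Rr,q=show(T,Rr,*w,q,name=n,check=False)
E
```

```text
time: 29.35
tool_pos: [446.2, 162.8, 182.6]
tcp_rot: [-179.8, 40.1, 15.9]
ft_force: [-0.4, -0.2, -0.7]
finger_gap: 62.7
time: 29.75
tool_pos: [470.0, 150.5, 128.2]
tcp_rot: [-179.9, 40.0, 16.0]
ft_force: [-0.4, 0.7, -0.0]
finger_gap: 62.7
t 29.75 q [ 13.2  37.   65.2  -1.9 117.8  86.9] p [470.  150.5 128.2] r [-179.9   40.    16. ] F [-0.4  0.7 -0. ] gap 62.7
[[81.1  0.8 65.2]]
M4 -> [434.1 139.5  80. ] row: [9.000e-03 3.300e-03 2.442e-01 1.000e-04 2.000e-04 1.000e-03] steps>= 1.2
M5 -> [423.5 136.5  63.8] row: [0.008 0.    0.078 0.    0.    0.   ] steps>= 0.4
```

View pics/w19.png

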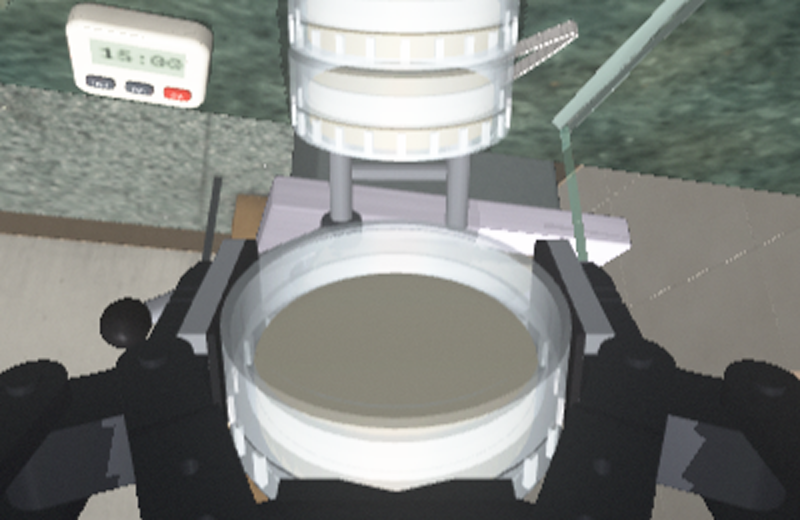

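View pics/s19.png

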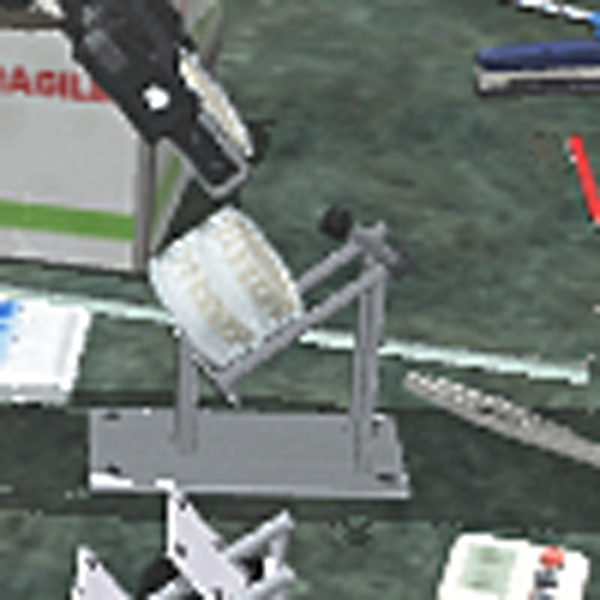

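```bash
python3 -m jog '[[0.009,0.006,0.08,0,0,0.001],[0.009,0.006,0.16,0,0,0.001],[0.009,0.006,0.244,0,0,0.001],[0.009,0.006,0.244,0,0,0.001],[0.009,0.006,0.244,0,0,0.001],[0.009,0.006,0.244,0,0,0.001]]'
python3 - <<'E'
from place import *
rec()
g=pickle.load(open("g2.pkl","rb"))
T,Rr,q=cur()
print(tf(np.linalg.inv(CAR),T+Rr.apply(g)).round(1))
a=crop("wrist","w20.png",120,140,520,400,2)
a=crop("scene","s20.png",310,130,410,230,6)
for n,w in [("M4",cpose(g,20,0,63)),("M5",cpose(g,0.5,0,61))]:
    T,Rr,q=show(T,Rr,*w,q,name=n,check=False)
E
```

```text
time: 30.45
tool_pos: [436.7, 138.5, 81.5]
tcp_rot: [179.9, 39.8, 15.7]
ft_force: [1.7, -0.5, -0.6]
finger_gap: 62.8
t 30.45 q [ 12.9  34.2  74.2  -2.  111.3  87.1] p [436.7 138.5  81.5] r [179.9  39.8  15.7] F [ 1.7 -0.5 -0.6] gap 62.8
[[22.6 -1.6 62.5]]
M4 -> [434.1 139.5  80. ] row: [-0.0032 -0.0064  0.0102  0.0002 -0.0014 -0.0004] steps>= 0.1
M5 -> [423.5 136.5  63.8] row: [0.008 0.    0.078 0.    0.    0.   ] steps>= 0.4
```

View pics/w20.png

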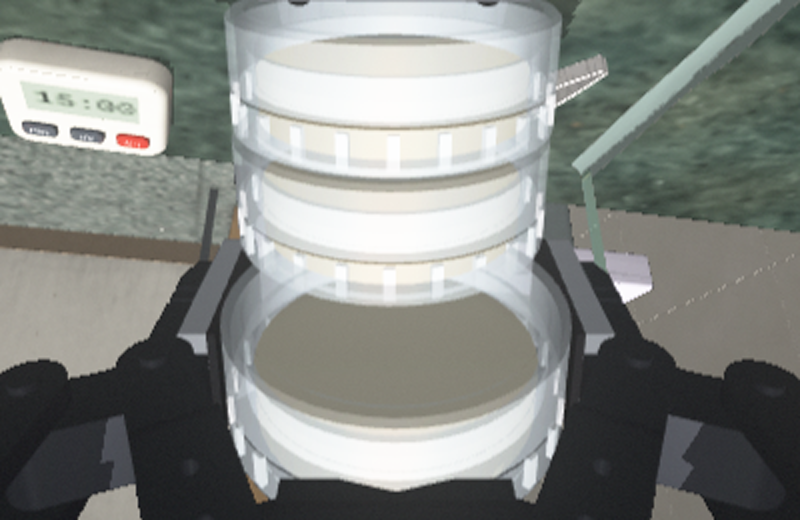

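View pics/s20.png

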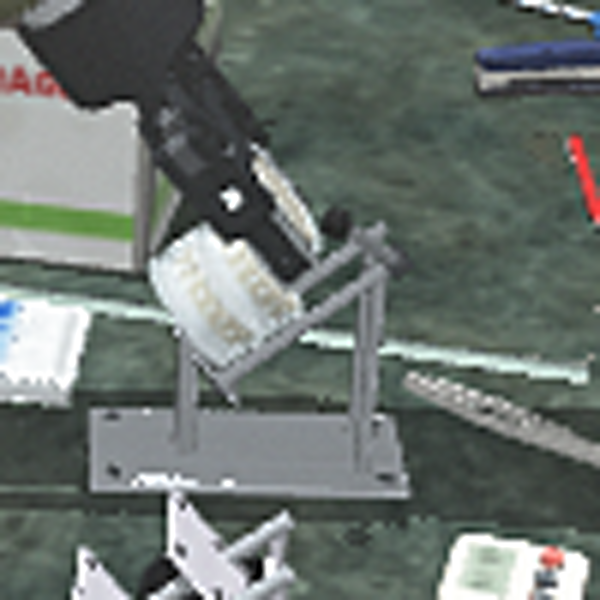

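```bash
python3 -m jog '[[-0.008,-0.004,0,0,0,0],[-0.008,-0.004,0,0,0,0],[-0.008,-0.004,0,0,0,0]]'
python3 - <<'E'
from place import *
rec()
g=pickle.load(open("g2.pkl","rb"))
T,Rr,q=cur()
print(tf(np.linalg.inv(CAR),T+Rr.apply(g)).round(1))
for n,w in [("M5",cpose(g,0.5,0,62))]:
    T,Rr,q=show(T,Rr,*w,q,name=n,check=False)
E
```

```text
time: 30.85
tool_pos: [433.6, 138.5, 81.1]
tcp_rot: [179.9, 39.9, 15.7]
ft_force: [0.1, 0.4, -0.3]
finger_gap: 62.6
t 30.85 q [ 12.9  34.   74.6  -2.  111.3  87.2] p [433.6 138.5  81.1] r [179.9  39.9  15.7] F [ 0.1  0.4 -0.3] gap 62.6
[[20.4 -0.8 64.4]]
M5 -> [422.8 136.3  64.4] row: [ 0.009  -0.0032  0.0796  0.0001 -0.0004 -0.0005] steps>= 0.4
```

```bash
python3 -m jog '[[0,-0.001,0.03,0,0,0],[0.001,-0.002,0.06,0,0,0],[0.002,-0.002,0.074,0,0,0],[0.002,-0.002,0.074,0,0,0],[0.002,-0.002,0.074,0,0,0]]'
python3 - <<'E'
from place import *
rec()
g=pickle.load(open("g2.pkl","rb"))
T,Rr,q=cur()
print(tf(np.linalg.inv(CAR),T+Rr.apply(g)).round(1))
a=crop("wrist","w21.png",120,140,520,400,2)
a=crop("scene","s21.png",310,130,410,230,6)
E
```

```text
time: 31.35
tool_pos: [422.1, 135.7, 66.4]
tcp_rot: [179.9, 40.0, 15.7]
ft_force: [-0.2, -0.1, -0.2]
finger_gap: 63.1
t 31.35 q [ 12.9  33.4  77.2  -2.  109.4  87.2] p [422.1 135.7  66.4] r [179.9  40.   15.7] F [-0.2 -0.1 -0.2] gap 63.1
[[ 1.5 -0.3 63.9]]
```

View pics/w21.png

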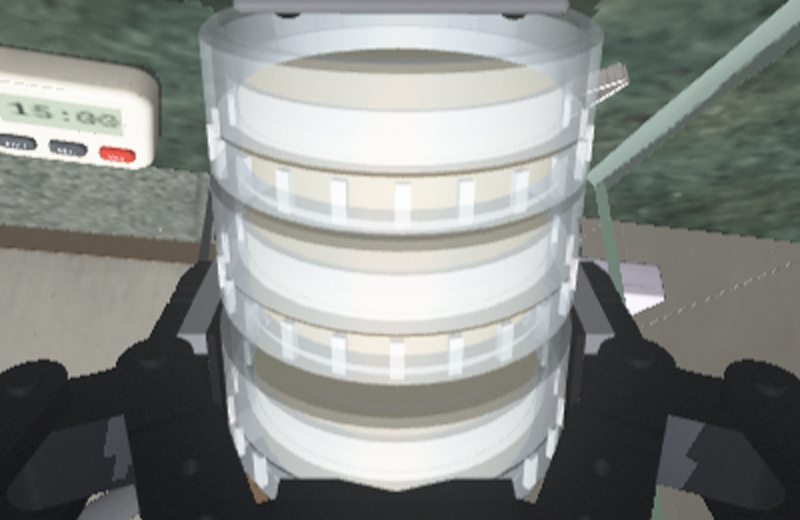

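View pics/s21.png

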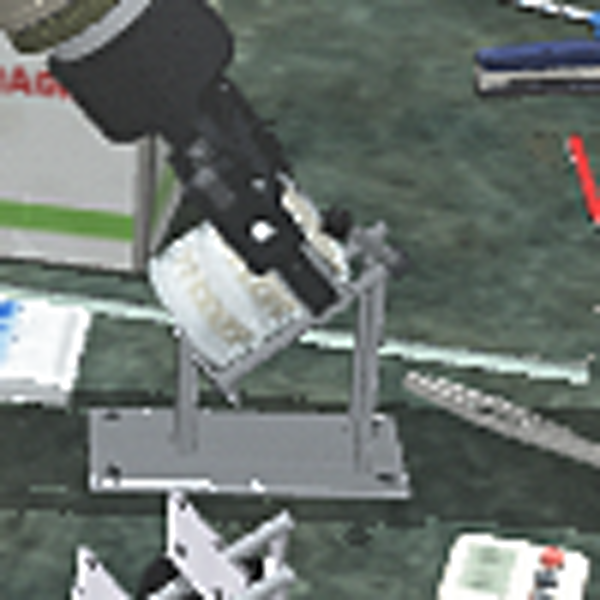

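```bash
python3 -m jog '[[0.006,0,0.003,0,0,0],[0.012,0,0.004,0,0,0],[0.012,0,0.004,0,0,0],[0.012,0,0.004,0,0,0]]'
python3 - <<'E'
from place import *
rec()
g=pickle.load(open("g2.pkl","rb"))
T,Rr,q=cur()
print(tf(np.linalg.inv(CAR),T+Rr.apply(g)).round(1), Rr.inv().apply(r.sense()["ft_force"]).round(1))
a=crop("wrist","w22.png",120,140,520,400,2)
E
```

```text
time: 31.85
tool_pos: [423.9, 136.2, 63.7]
tcp_rot: [179.9, 40.0, 15.7]
ft_force: [-0.7, 0.6, -1.2]
finger_gap: 63.1
t 31.85 q [ 12.9  33.8  76.9  -2.  109.2  87.2] p [423.9 136.2  63.7] r [179.9  40.   15.7] F [-0.7  0.6 -1.2] gap 63.1
[[ 0.6 -0.3 60.8]] [ 0.4 -0.7  1.3]
```

View pics/w22.png

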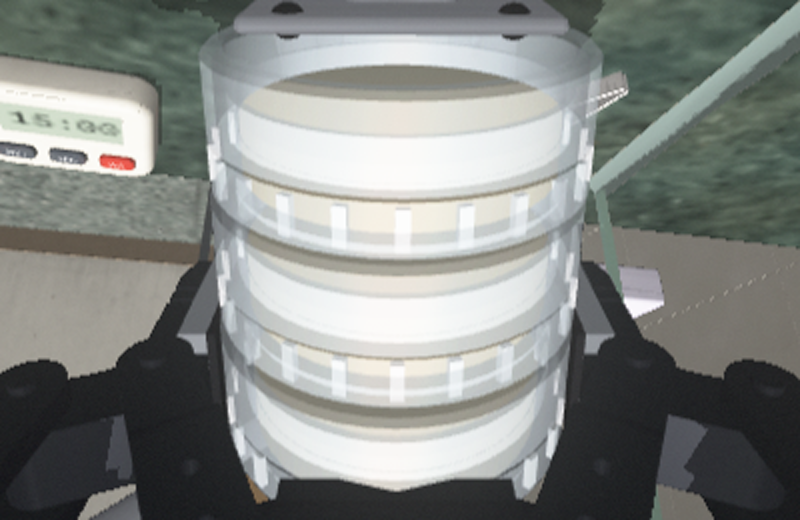

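```bash
python3 -m jog '[[0.004,0,0.003,0,0,0],[0.004,0,0.003,0,0,0],[0.004,0,0.003,0,0,0]]'
python3 - <<'E'
from place import *
rec()
g=pickle.load(open("g2.pkl","rb"))
T,Rr,q=cur()
print(tf(np.linalg.inv(CAR),T+Rr.apply(g)).round(1), Rr.inv().apply(r.sense()["ft_force"]).round(1))
a=crop("scene","s22.png",310,130,410,230,6)
E
```

```text
time: 32.2
tool_pos: [424.3, 136.3, 62.7]
tcp_rot: [179.9, 39.9, 15.7]
ft_force: [1.7, -0.9, -0.1]
finger_gap: 63.0
t 32.2 q [ 12.9  33.9  76.9  -2.  109.1  87.2] p [424.3 136.3  62.7] r [179.9  39.9  15.7] F [ 1.7 -0.9 -0.1] gap 63.0
[[ 0.1 -0.4 59.8]] [ 1.2  1.3 -0.8]
```

View pics/s22.png

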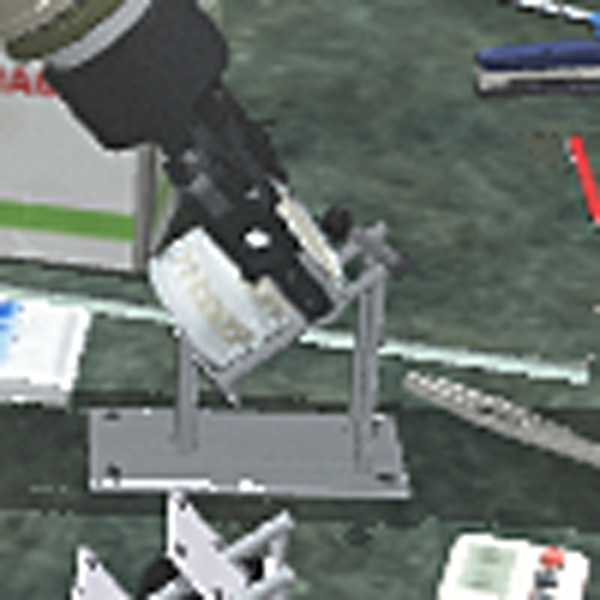

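```bash
python3 -m jog '[[0,0,0,0,0,0],[0,0,0,0,0,0],[0,0,0,0,0,0],[0,0,0,0,0,0],[0,0,0,0,0,0],[0,0,0,0,0,0]]' 1
python3 - <<'E'
from place import *
rec()
a=crop("wrist","w23.png",120,140,520,400,2)
E
python3 -m jog '[[0,0,-0.1,0,0,0],[0,0,-0.25,0,0,0],[0,0,-0.36,0,0,0],[0,0,-0.36,0,0,0],[0,0,-0.36,0,0,0]]'
python3 - <<'E'
from place import *
rec()
from ovw import *
a=crop("scene","s23.png",310,130,410,230,6)
E
```

```text
time: 32.85
tool_pos: [424.1, 136.3, 62.6]
tcp_rot: [179.9, 39.9, 15.7]
ft_force: [0.3, 0.3, 0.3]
finger_gap: 85.2
t 32.85 q [ 12.9  33.9  76.9  -2.  109.1  87.2] p [424.1 136.3  62.6] r [179.9  39.9  15.7] F [0.3 0.3 0.3] gap 85.2
time: 33.4
tool_pos: [480.1, 152.1, 131.5]
tcp_rot: [179.9, 39.9, 15.7]
ft_force: [-0.1, 0.8, -1.0]
finger_gap: 85.3
t 33.4 q [ 13.1  38.3  63.   -2.  118.6  87.1] p [480.1 152.1 131.5] r [179.9  39.9  15.7] F [-0.1  0.8 -1. ] gap 85.3
```

View pics/w23.png

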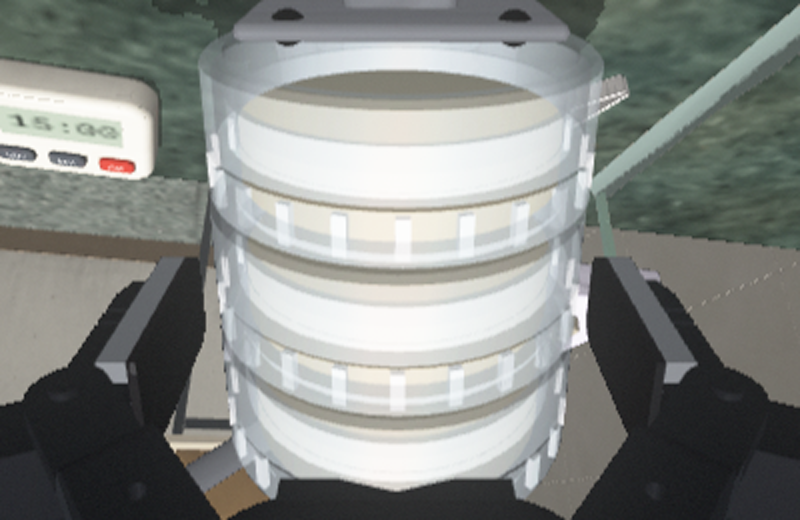

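View pics/s23.png

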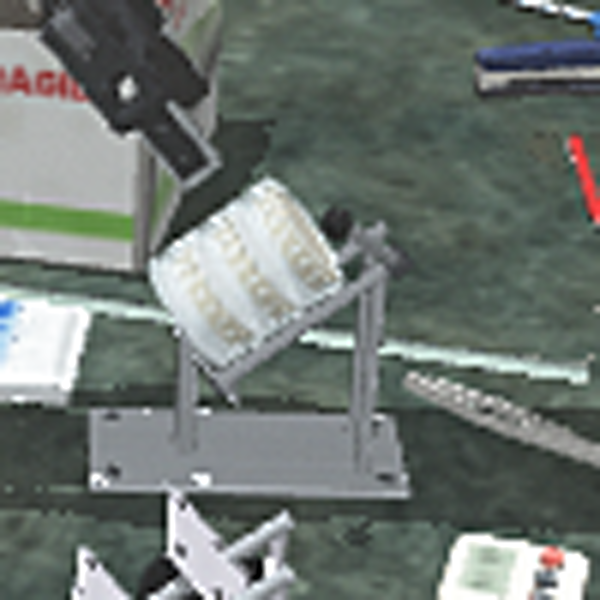

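```bash
cat >> place.py <<'E'
def tpose(X,y,Z,opt='B',tip=36):
    _,Rt=pose(CAR,0,opt); return tf(CAR,[X-tip,y,Z])[0],Rt
E
python3 - <<'E'
from place import *
T,Rr,q=cur(); print(tf(np.linalg.inv(CAR),T).round(1))
for n,w in [("K1",tpose(70,0,100)),("K2",tpose(60,115,100)),("K3",tpose(5,115,100)),("K4",tpose(5,50,100)),("K5",tpose(5,12,100))]:
    T,Rr,q=show(T,Rr,*w,q,name=n)
E
```

```text
[[18.2  0.1 60.3]]
K1 -> [459.7 146.3 168.3] row: [-1.587e-01  8.000e-04 -6.310e-02  0.000e+00  1.000e-04 -5.000e-04] steps>= 0.9
   q end [ 13.   33.3  66.   -2.1 120.6  86.8] glass clr 126 max dq/seg [0. 0. 0. 0. 0. 0.] lim margin [156.  84.  62.  75.  36.  65.] minz
K2 -> [422.2 255.2 160.7] row: [ 0.   -0.46  0.04  0.    0.    0.  ] steps>= 2.3
   q end [ 22.   34.4  65.3   4.6 120.   97. ] glass clr 130 max dq/seg [1. 0. 0. 1. 0. 1.] lim margin [147.  84.  64.  75.  36.  55.] minz
K3 -> [388.2 245.6 118.5] row: [-0.    0.    0.22  0.    0.    0.  ] steps>= 1.1
   q end [ 22.3  31.3  74.1   4.5 114.3  96.8] glass clr 174 max dq/seg [0. 0. 1. 0. 0. 0.] lim margin [147.  83.  64.  81.  36.  55.] minz
K4 -> [405.9 183.  118.5] row: [-0.    0.26  0.    0.    0.    0.  ] steps>= 1.3
   q end [ 17.   30.   75.9   0.8 114.   91.2] glass clr 144 max dq/seg [0. 0. 0. 0. 0. 0.] lim margin [147.  81.  67.  77.  42.  55.] minz
K5 -> [416.2 146.5 118.5] row: [ 0.     0.152 -0.     0.     0.     0.   ] steps>= 0.8
   q end [ 13.9  29.7  76.4  -1.4 113.9  88. ] glass clr 127 max dq/seg [0. 0. 0. 0. 0. 0.] lim margin [152.  81.  67.  75.  43.  61.] minz
```

```bash
python3 -m jog '[[-0.08,0,-0.06,0,0,0],[-0.16,0,-0.063,0,0,0],[-0.16,0,-0.063,0,0,0]]' 0 40; python3 -m jog '[[0,-0.16,0,0,0,0],[0,-0.32,0.02,0,0,0],[0,-0.46,0.04,0,0,0],[0,-0.46,0.04,0,0,0],[0,-0.46,0.04,0,0,0]]'
python3 - <<'E'
from place import *
rec()
T,Rr,q=cur(); print(tf(np.linalg.inv(CAR),T).round(1))
a=crop("wrist","w24.png",0,0,640,400,1.25)
a=crop("top","t24.png",340,180,440,280,6)
c=pickle.load(open("cams.pkl","rb"))["scene"]
s=r.snapshot("scene")
im=s["pixels"][:,:,::-1].copy()
overlay(im,s,CAR,[(circ(z),cl) for z,cl in((0,(255,0,0)),(24,(0,0,255)),(48,(255,0,0)),(72,(0,0,255)))]+[(kp(.03),(255,0,255))]+[(x,(0,255,0)) for x in rods(98)],"s24.png",310,130,410,230,6)
E
```

```text
time: 33.75
tool_pos: [459.0, 146.3, 170.3]
tcp_rot: [179.9, 39.9, 15.7]
ft_force: [0.0, 0.4, 0.5]
finger_gap: 43.9
time: 34.25
tool_pos: [421.5, 255.5, 159.9]
tcp_rot: [179.9, 40.1, 15.7]
ft_force: [-0.3, -0.4, -1.0]
finger_gap: 0.3
t 34.25 q [ 22.   34.5  65.3   4.5 120.   97.1] p [421.5 255.5 159.9] r [179.9  40.1  15.7] F [-0.3 -0.4 -1. ] gap 0.3
[[ 23.  115.5 100. ]]
```

View pics/w24.png

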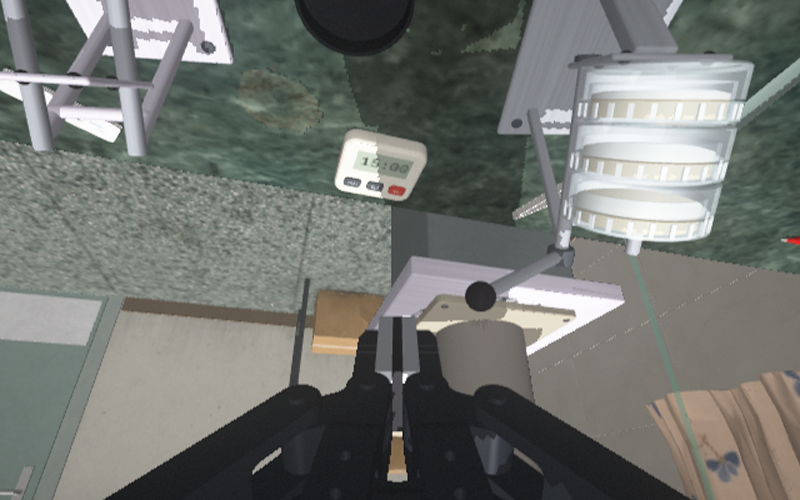

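View pics/s24.png

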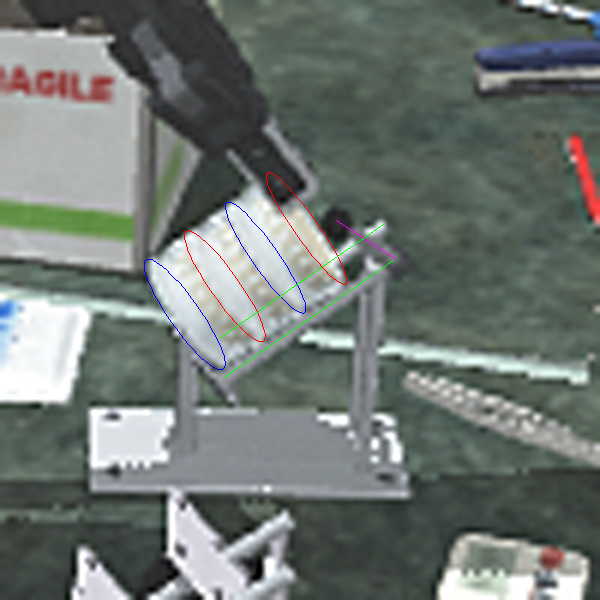

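View pics/t24.png

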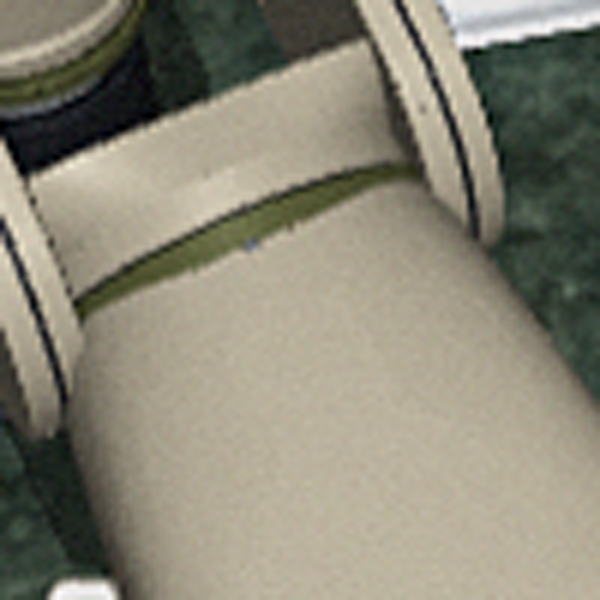

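```bash
python3 -m jog '[[0,0,0.1,0,0,0],[0,0,0.2,0,0,0],[0,0,0.22,0,0,0],[0,0,0.22,0,0,0]]'; python3 -m jog '[[0,0.06,0,0,0,0],[0,0.12,0,0,0,0],[0,0.18,0,0,0,0],[0,0.24,0,0,0,0],[0,0.24,0,0,0,0]]';python3 - <<'E'
from place import *
rec()
T,Rr,q=cur(); print(tf(np.linalg.inv(CAR),T).round(1))
a=crop("wrist","w25.png",0,0,640,400,1.25)
a=crop("scene","s25.png",310,130,410,230,6)
E
```

```text
time: 34.8
tool_pos: [388.3, 245.0, 119.1]
tcp_rot: [179.9, 40.0, 15.6]
ft_force: [0.5, 0.3, 0.1]
finger_gap: -0.3
time: 35.3
tool_pos: [411.6, 188.0, 124.7]
tcp_rot: [180.0, 39.1, 15.6]
ft_force: [17.7, 10.8, 24.3]
finger_gap: 0.0
t 35.3 q [ 17.2  29.7  75.2   1.1 114.1  91.7] p [411.6 188.  124.7] r [180.   39.1  15.6] F [17.7 10.8 24.3] gap 0.0
[[-21.8  53.2  98.7]]
```

View pics/w25.png

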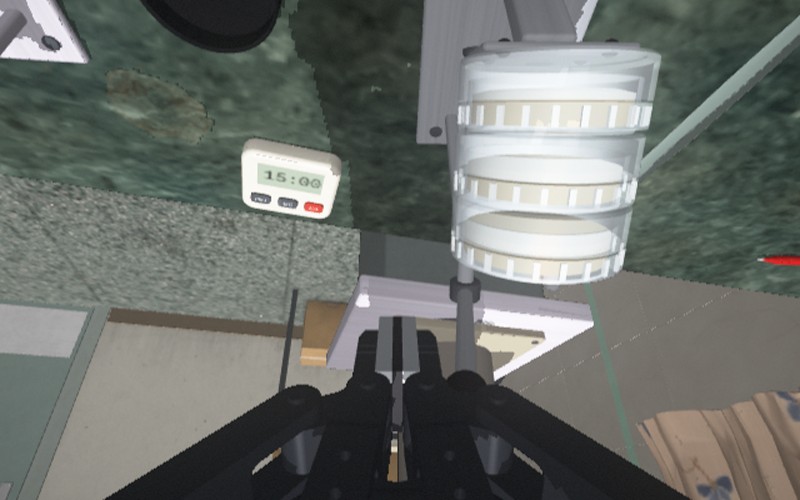

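View pics/s25.png

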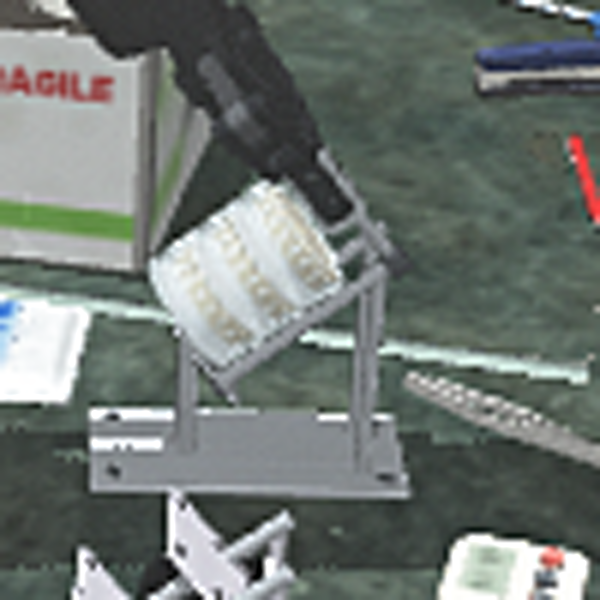

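```bash
python3 -m jog '[[0,-0.01,-0.06,0,0,0],[0,-0.01,-0.12,0,0,0],[0,-0.01,-0.12,0,0,0]]';python3 - <<'E'
from place import *
rec()
T,Rr,q=cur(); print(tf(np.linalg.inv(CAR),T).round(1))
a=crop("wrist","w26.png",0,0,640,400,1.25)
E
```

```text
time: 35.7
tool_pos: [425.6, 195.2, 144.7]
tcp_rot: [179.9, 39.6, 15.6]
ft_force: [0.8, -0.4, 0.9]
finger_gap: -0.2
t 35.7 q [ 17.4  31.6  70.8   1.2 117.3  92. ] p [425.6 195.2 144.7] r [179.9  39.6  15.6] F [ 0.8 -0.4  0.9] gap -0.2
[[ 3.4 56.3 99.7]]
```

View pics/w26.png

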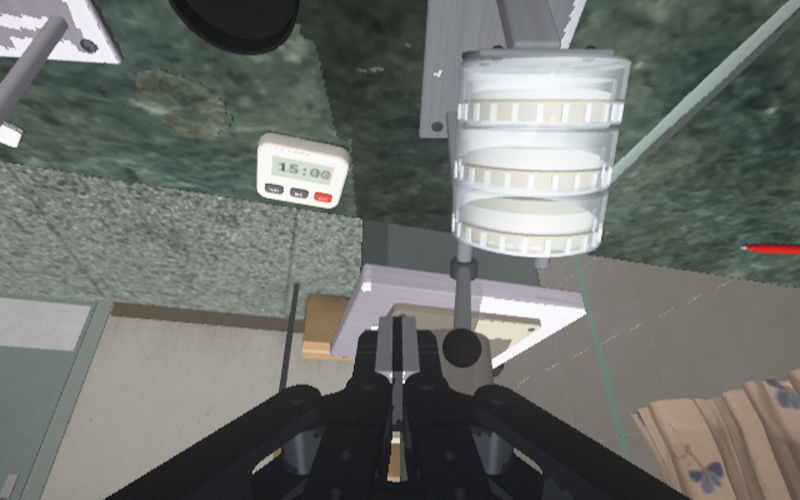

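```bash
python3 -m jog '[[0,0.06,0,0,0,0],[0,0.12,0,0,0,0],[0,0.17,0,0,0,0],[0,0.17,0,0,0,0]]';python3 - <<'E'
from place import *
rec()
T,Rr,q=cur(); print(tf(np.linalg.inv(CAR),T).round(1))
a=crop("wrist","w27.png",0,0,640,400,1.25)
E
```

```text
time: 36.15
tool_pos: [434.5, 152.6, 142.2]
tcp_rot: [179.9, 40.0, 15.5]
ft_force: [-0.0, 0.3, -1.1]
finger_gap: -0.1
t 36.15 q [ 14.   31.2  71.8  -1.3 117.   88.2] p [434.5 152.6 142.2] r [179.9  40.   15.5] F [-0.   0.3 -1.1] gap -0.1
[[ -0.5  12.9 100.5]]
```

View pics/w27.png

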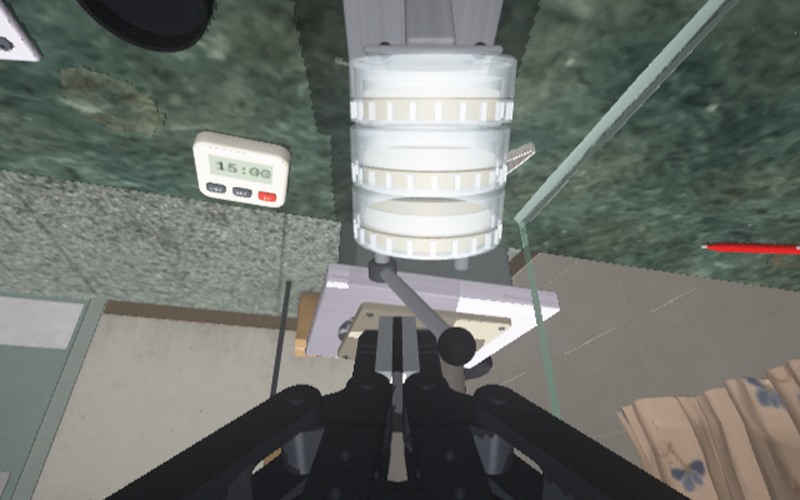

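```bash
python3 -m jog '[[0,0.02,0.02,0,0,0],[0,0.05,0.04,0,0,0],[0,0.08,0.05,0,0,0],[0,0.08,0.05,0,0,0]]';python3 - <<'E'
from place import *
rec()
T,Rr,q=cur(); print(tf(np.linalg.inv(CAR),T).round(1))
s=r.snapshot("wrist"); im=s["pixels"][:,:,::-1].copy()
overlay(im,s,CAR,[(kp(1.43),(255,0,255)),(kp(1.25),(0,255,255))],"w28.png",200,140,500,340,2.6)
E
```

```text
time: 36.6
tool_pos: [431.4, 133.0, 132.5]
tcp_rot: [180.0, 40.0, 15.7]
ft_force: [-0.8, 1.2, -0.3]
finger_gap: -0.2
t 36.6 q [ 12.5  30.4  73.9  -2.3 115.7  86.5] p [431.4 133.  132.5] r [180.   40.   15.7] F [-0.8  1.2 -0.3] gap -0.2
[[-13.3  -5.1 100.6]]
```

View pics/w28.png

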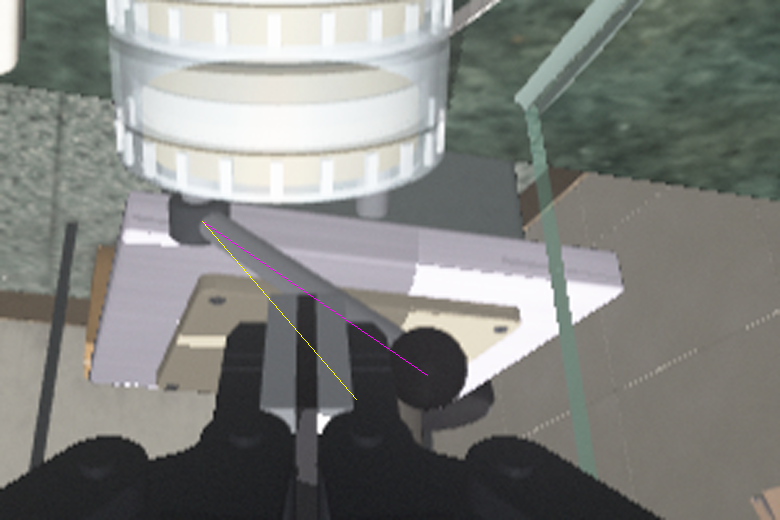

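```bash
python3 -m jog '[[0,0.015,0,0,0,0],[0,0.025,0,0,0,0],[0,0.025,0,0,0,0]]';python3 h.py
```

```text
time: 36.95
tool_pos: [432.0, 131.2, 132.6]
tcp_rot: [-179.5, 40.0, 16.1]
ft_force: [-8.2, 21.5, -1.8]
finger_gap: -0.2
t 36.95 q [ 12.2  30.4  73.9  -2.3 115.7  86. ] p [432.  131.2 132.6] r [-179.5   40.    16.1] F [-8.2 21.5 -1.8] gap -0.2
```

```bash
python3 -m jog '[[0,-0.06,0,0,0,0],[0,-0.1,0,0,0,0],[0,-0.1,-0.15,0,0,0],[0,-0.1,-0.35,0,0,0],[0,-0.1,-0.45,0,0,0],[0,-0.1,-0.45,0,0,0]]';python3 - <<'E'
from place import *
rec()
T,Rr,q=cur(); print(tf(np.linalg.inv(CAR),T).round(1))
for n,w in [("E1",wp(380,260,300,195,'B'))]: show(T,Rr,*w,q,name=n)
E
```

```text
time: 37.55
tool_pos: [499.2, 171.9, 222.4]
tcp_rot: [179.8, 39.5, 15.6]
ft_force: [0.0, 0.0, 0.0]
finger_gap: -0.3
t 37.55 q [ 14.2  38.5  52.8  -1.3 128.2  88.1] p [499.2 171.9 222.4] r [179.8  39.5  15.6] F [0. 0. 0.] gap -0.3
[[104.3  13.9 100.3]]
E1 -> [380. 260. 300.] row: [-0.4784 -0.4678 -0.0089  0.0032 -0.0026  0.0027] steps>= 3.3
   q end [ 23.3  24.4  64.    7.1 131.  101. ] glass clr 134 max dq/seg [1. 1. 1. 1. 0. 1.] lim margin [146.  76.  52.  75.  25.  51.] minz
```

```bash
python3 -m jog '[[-0.16,-0.16,0,0.001,-0.001,0.001],[-0.32,-0.31,0,0.002,-0.002,0.002],[-0.478,-0.9,-0.009,0.003,-0.003,0.003],[-0.478,-0.9,-0.009,0.003,-0.003,0.003],[-0.478,-0.9,-0.009,0.003,-0.003,0.003],[-0.478,-0.9,-0.009,0.003,-0.003,0.003],[-0.478,-0.9,-0.009,0.003,-0.003,0.003]]';python3 - <<'E'
from place import *
rec()
P=[(circ(z),cl) for z,cl in((24,(0,0,255)),(48,(255,0,0)),(72,(0,0,255)))]+[(kp(1.43),(255,0,255)),(kp(1.25),(0,255,255))]+[(x,(0,255,0)) for x in rods(98)]
for n,b in(("scene",(310,140,410,230)),("top",(360,180,440,270))):
    s=r.snapshot(n); im=s["pixels"][:,:,::-1].copy(); cv2.imwrite(f"pics/{n}_end.png",im)
    overlay(im,s,CAR,P,"o_"+n+".png",*b,5)
    k=5;o=cv2.resize(im[b[1]:b[3],b[0]:b[2]],None,fx=k,fy=k,interpolation=cv2.INTER_CUBIC)
    v=cv2.imread("pics/o_"+n+".png"); m=np.hstack([o,v]); cv2.imwrite("pics/e_"+n+".png",cv2.resize(m,None,fx=.8,fy=.8))
E
```

```text
time: 38.25
tool_pos: [347.1, 364.6, 297.1]
tcp_rot: [180.0, 40.5, 15.2]
ft_force: [-0.6, -0.2, 0.4]
finger_gap: -0.3
t 38.25 q [ 31.9  29.4  58.   14.3 130.9 112.4] p [347.1 364.6 297.1] r [180.   40.5  15.2] F [-0.6 -0.2  0.4] gap -0.3
```

View pics/e_scene.png

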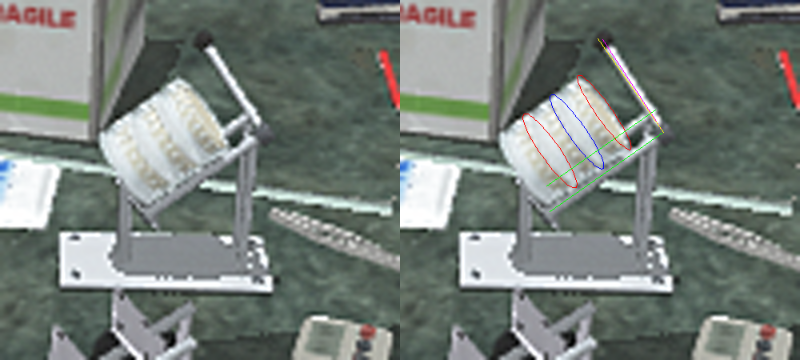

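View pics/e_top.png

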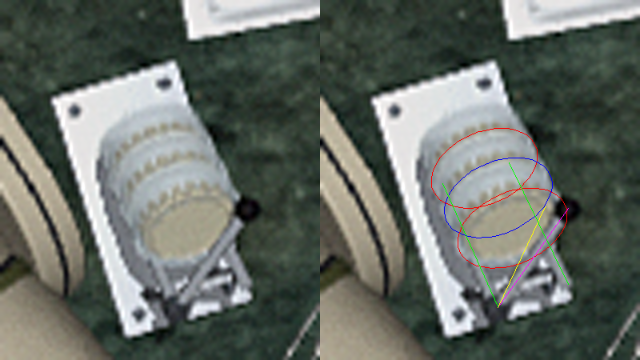

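View pics/scene_end.png

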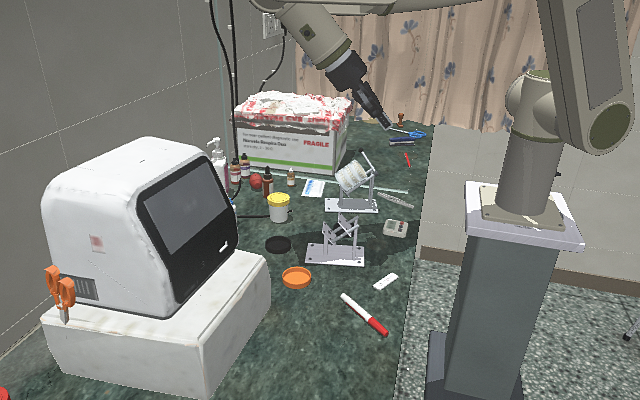

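```bash
python3 -m jog '[[0,0,0,0,0,0],[0,0,0,0,0,0],[0,0,0,0,0,0],[0,0,0,0,0,0],[0,0,0,0,0,0]]'; python3 -c "
from bench import r
print(r.hand_in())"
```

```text
time: 38.85
tool_pos: [348.8, 363.1, 297.3]
tcp_rot: [180.0, 40.5, 14.9]
ft_force: [0.3, -0.4, 0.6]
finger_gap: -0.2
the job is handed in; nothing more can be done
None
```

I turned both plates over closed, stacked them in the carrier with the front plate first, and swung the keeper over to its end stop. I handed the job in at 38.9 s, and the simulator gave no verdict.

**Last checks:**
- In the final scene and top pictures, the plates I placed overlay the expected 36 and 60 mm places to within about 2 mm, and look closed.
- The keeper lies on its 1.43 rad line. I felt the stop at about 23 N while pushing it.
- The bystanders look unmoved in the scene picture, and the arm stands clear.

**What disagreed or went wrong:**
- **Fingertips:** in both the wrist and scene cameras the fingertips sat about 36 mm behind the reported TCP, contrary to the description. I corrected for this before the first grasp.
- **Carrier position:** the wrist camera put it about 1.4 mm to one side of my first estimate. I used the corrected position.
- **Keeper:** on the first push its ball caught under the finger linkage, giving about 32 N at the wrist. I backed off, raised the fingers and finished without further trouble.
- **Top view:** the drawn circles sat about 2 mm to one side of the plates, which is within the camera calibration.

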